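Put two pocket registers to press

ROBOT

A 7-joint arm with a two-finger parallel gripper is mounted at the origin on the work surface. World frame = base frame: x ahead of the robot, y to its left, z up, the work surface at z = 0. Lengths are in m, angles in rad, forces in N, time in s.
With the tool pointing down it reaches from about 0.4 to 0.875 m from the base axis. Payload 19.3 kg.
Tool frame: the origin (TCP) lies at the very end of the fingers, on their centre line; the grasp point (between the pads) lies 19 mm behind it; x points along the fingers, y is the direction in which the jaws open and shut, and the axes are right-handed (so a half turn about x gives the same grasp; the last joint's range is limited). The gripper opens to 85 mm and grips with 20 to 120 N. Pads are 22 mm wide; open, the fingers measure 114 mm over their backs; the gripper's body (76 mm by 85 mm) begins 54 mm behind the grasp point. The pads swing forward as they close: fully open they stand 13 mm farther back than shut.
Start: joints at [1.156, 0.521, -0.036, 1.599, 0.021, 1.021, -0.113], TCP at [0.211, -0.588, 0.2] pointing down, gripper open.
Joint ranges: [-2.91, 2.91], [-0.3, 2.13], [-1.5, 1.42], [0.17, 2.43], [-1.26, 4.41], [0.16, 1.93], [-2.52, 2.52]. Speed limits (rad/s): [1.89, 1.89, 2.39, 2.39, 3.01, 3.01, 3.01].

INTERFACE

Orientations are given as [roll, pitch, yaw] about the fixed x, y, z axes, in that order (R = Rz(yaw) Ry(pitch) Rx(roll)).
In Python, from cell import state, capture, camera_model, job_done, spot_in, cut_out, tip_of gives the robot as it stands. The module is installed in compiled form; this text tells all that it offers.
- The arm moves only by the tool drive_tool, never from a script. Its argument "plan" is a list of rows, each an object with "slide": the shift along the tool's x, y, z in m, a list of three; "spin": the turn about the tool's x in rad; "fingers": the closure, from -1 (fully open) to 1 (shut). A call has 1 to 20 rows; each row is the pose to reach, as a shift and turn from the pose commanded when the call began, along the tool's axes at that moment; what a row does not reach only later rows make up. A row lasts 1/10 s, in which the tool goes at most 50 mm and 8.59 degrees, less where a joint would pass 70% of its speed; a pose out of reach is approached as far as the arm can. A call with a gripper value outside its range is refused whole. The fingers move at their own pace and stop on an object; "force" is the grip in N (left out, the last holds). Time passes only in rows, so rows that repeat a pose let the fingers close. It gives the time, the measured TCP pose, the force and the opening at its end, in the units of the state.
- state(): the state, without advancing time (a new reading comes with each control period).
- capture(name): name is "side" or "top" or "wrist"; returns (picture, depth): 400x640x3 uint8, red, green, blue; 400x640 float32, m along the optical axis (not along the pixel's ray), 0 where there is no reading.
- camera_model(name): a dict with "fx", "fy", "cx", "cy" (pixels), "world_from_camera" (4x4, takes a point from camera to world coordinates); the wrist camera has in their place "T_tool_cam" (4x4, takes a point from camera to tool coordinates, whose origin is the TCP and whose axes are the tool frame's). Camera axes: x right, y down, z forward; pixel columns grow to the right and rows downward; lengths in m; the calibration is good to about 2 mm. A picture is of the moment at which its call begins: read the wrist's pose just before it. camera_model takes no time and is no camera call.
- job_done(): hands the job in, once; it reports no verdict.
Trained networks look in the newest picture that a camera, given by its name, has taken for a name from the list of things; names that differ only in an ending like _2 or _b are one class to them, and where a whole thing is asked for, a point or a joint stands for the part that bears it (a point fixed in the world has none). Each returns a list of dicts, best first, with "conf" (0 to 1); they miss things now and then, are a little off and sometimes report something else, mostly with a low value. They report only what shows in the picture. A call takes as long as a camera call. They do not tell look-alikes from the thing itself.
- spot_in(camera, target): "uv" ([column, row] in pixels, amid what is visible of it).
- cut_out(camera, target): "mask" (400x640 bool, what is visible of it) and "uv" ([column, row] in pixels, amid what is visible of it).
- tip_of(camera, target): "uv" ([column, row] in pixels: a listed point, or the origin of a listed thing).
The state is a dict: "time_s": time; "joints": joint angles; "dq": joint speeds; "effort": joint torques, N m; "position": TCP position; "tcp_rot": TCP orientation; "wrist_force": force on the tool from outside, world axes, zero at the start; "torque": the same for the moment, N m; "gripper_width": finger opening in m.
Only numpy, scipy, OpenCV 4.12 (cv2) and the standard library are available. Lean on these libraries where they do the work, as an engineer would, in place of code of your own. Each camera call takes 0.05 s, during which the arm holds its last target.

TASK

Two repaired pocket registers have to be pressed flat. On the felt-faced stone slab build the pressing pile from the bottom up, one piece at a time: the large register, the large plywood board, the small register, the small plywood board, and last the steel weight with the handle, each lying level and centred on the one below, with the long sides of all of them parallel to the long side of the slab. Set everything down gently, without letting any piece fall or slamming the weight down, and leave the paste jar, thread spool, loupe and wax tin standing where they are.

Things in the scene. Friction and masses are not known exactly. Their poses are not given: they have to be found in the camera images.
- slab_top (a point): Pressing slab: a pale stone slab 150 x 100 mm and 20 mm thick, its top faced with 3 mm of grey felt (146 x 96 mm); it lies flat on the table and cannot be moved. The point is the centre of the felt's upper face, 23 mm above the table; z points up, x runs along the slab's long side, y along its short side.
- large_register_mid (a point): Large register: a small bound book with tan cloth covers, dark leather spine and corners and cream page edges, lying flat; 120 mm long, 66 mm wide, 26 mm thick, 0.14 to 0.22 kg. It is rigid and closed. The point is its centre, 13 mm above its underside; z points up, x runs along its length and y across its width, towards the spine. The spine may face either way in the pile.
- large_board_mid (a point): Large pressing board: a bare plywood board lying flat; 130 mm long, 68 mm wide, 10 mm thick, 0.06 kg. The point is its centre, 5 mm above its underside; z points up, x runs along its length, y across its width.
- small_register_mid (a point): Small register: bound like the large one (tan cloth, dark spine and corners) but smaller, lying flat; 90 mm long, 52 mm wide, 18 mm thick, 0.07 kg, rigid. The point is its centre, 9 mm above its underside; z points up, x runs along its length and y across its width, towards the spine. The spine may face either way in the pile.
- small_board_mid (a point): Small pressing board: a bare plywood board lying flat, clearly shorter than the large one; 100 mm long, 58 mm wide, 10 mm thick, 0.04 kg. The point is its centre, 5 mm above its underside; z points up, x runs along its length, y across its width.
- weight_grip (a point): Pressing weight: a bright steel block 80 mm long, 50 mm wide, 25 mm high with a thin felt sole, 0.64 to 0.88 kg, carrying a dark round handle bar, 14 mm thick and 74 mm long, lengthwise over its top on two posts (52 mm clear between the posts, 19 mm clear under the bar). The point is the middle of the bar, 51 mm above the underside and over the block's centre; the top of the bar is 58 mm above the underside. z points up, x runs along the bar and the block's length, y across.
- paste_jar: Bystander: a round glass paste jar with a white lid, 54 mm across, 62 mm high, standing loose on the table. Origin at the centre of its underside, z up.
- thread_spool: Bystander: a cream spool of linen thread, 40 mm across, 36 mm high, standing loose. Origin at the centre of its underside, z up.
- loupe: Bystander: a black and clear stand loupe, 44 mm across, 40 mm high, standing loose. Origin at the centre of its underside, z up.
- wax_tin: Bystander: a round flat metal tin, 44 mm across, 23 mm high, lying loose. Origin at the centre of its underside, z up.
Things that resemble listed ones, but are neither listed nor needed, are in the scene too. What is shaped like the part that bears small_board_mid but blue or turquoise is not meant.

How it is judged:
On the way, in this order (a step that is already met when the one before it is completed fails the run):
1. the large register lies on the slab, level, centred, parallel and released (z of large_register_mid in the frame of slab_top between 0.009 and 0.017 m and horizontal distance between large_register_mid and slab_top below 0.012 m and angle between the x axis of large_register_mid and the x axis of slab_top, either way round below 0.2 rad and angle between large_register_mid's own z axis and vertical below 0.1 rad and linear speed of large_register below 0.02 m/s and contact force between the fingers and large_register below 0.1 N), for 0.2 s.
2. the large board lies on the large register, level, centred, parallel and released (z of large_board_mid in the frame of large_register_mid between 0.014 and 0.022 m and horizontal distance between large_board_mid and large_register_mid below 0.012 m and angle between the x axis of large_board_mid and the x axis of slab_top, either way round below 0.2 rad and angle between large_board_mid's own z axis and vertical below 0.1 rad and linear speed of large_board below 0.02 m/s and contact force between the fingers and large_board below 0.1 N), for 0.2 s.
3. the small register lies on the large board, level, centred, parallel and released (z of small_register_mid in the frame of large_board_mid between 0.01 and 0.018 m and horizontal distance between small_register_mid and large_board_mid below 0.012 m and angle between the x axis of small_register_mid and the x axis of slab_top, either way round below 0.2 rad and angle between small_register_mid's own z axis and vertical below 0.1 rad and linear speed of small_register below 0.02 m/s and contact force between the fingers and small_register below 0.1 N), for 0.2 s.
4. the small board lies on the small register, level, centred, parallel and released (z of small_board_mid in the frame of small_register_mid between 0.01 and 0.018 m and horizontal distance between small_board_mid and small_register_mid below 0.012 m and angle between the x axis of small_board_mid and the x axis of slab_top, either way round below 0.2 rad and angle between small_board_mid's own z axis and vertical below 0.1 rad and linear speed of small_board below 0.02 m/s and contact force between the fingers and small_board below 0.1 N), for 0.2 s.
5. the weight stands on the small board, level, centred, parallel and released (z of weight_grip in the frame of small_board_mid between 0.052 and 0.06 m and horizontal distance between weight_grip and small_board_mid below 0.012 m and angle between the x axis of weight_grip and the x axis of slab_top, either way round below 0.2 rad and angle between weight_grip's own z axis and vertical below 0.1 rad and linear speed of weight below 0.02 m/s and contact force between the fingers and weight below 0.1 N), for 0.2 s.
At the end, for the whole second after the job is handed in: From the slab up: large register, large board, small register, small board, weight; each on the one below (height within 4 mm), level within 0.1 rad, centred within 12 mm on it, long sides within 0.2 rad of the slab's; all released and at rest (all of step 1 and all of step 2 and all of step 3 and all of step 4 and all of step 5); the robot touches nothing.
It fails at once if the pile is slammed or pressed hard: more than 60 N between the large register and the slab (contact force between large_register and slab above 60 N).
It fails at once if a piece of the pile is let fall from more than about 10 mm (moving faster than 0.45 m/s while the fingers do not hold it) ((linear speed of large_register above 0.45 m/s and contact force between the fingers and large_register below 0.1 N) or (linear speed of large_board above 0.45 m/s and contact force between the fingers and large_board below 0.1 N) or (linear speed of small_register above 0.45 m/s and contact force between the fingers and small_register below 0.1 N) or (linear speed of small_board above 0.45 m/s and contact force between the fingers and small_board below 0.1 N) or (linear speed of weight above 0.45 m/s and contact force between the fingers and weight below 0.1 N)).
It fails at once if a register or the weight is tipped more than 0.6 rad (angle between any of large_register_mid, small_register_mid, weight_grip's own z axis and vertical above 0.6 rad).
It fails at once if the paste jar, thread spool, loupe or wax tin is shifted more than 20 mm or tipped over (distance of any of paste_jar, thread_spool, loupe, wax_tin from where it was at the start of the episode above 0.02 m or angle between any of paste_jar, thread_spool, loupe, wax_tin's own z axis and vertical above 0.5 rad).
It also fails if it takes over 128 s, if anything falls off the work surface, if the arm or the gripper's body presses on something with over 40 N, if the wrist force passes 120 N, or if a joint passes its speed limit or range.

## Working session

There is one attempt and no reset: what is moved stays moved. The work goes in short steps, Python scripts to look and compute and a tool call to move; the robot and the scene stay as the last step left them, time stands still between calls to the robot, and variables do not carry over. Pictures are saved under pics/ and viewed, and the job is handed in when it is done.

Besides the shell and the picture viewer there is one more tool, called after ">>>" by a JSON object that holds its "method" and its "body", one argument or row to a line. drive_tool: Moves the arm, as the interface text tells. Its arguments: {"type":"object","properties":{"plan":{"type":"array","items":{"type":"object","properties":{"slide":{"type":"array","items":{"type":"number"}},"spin":{"type":"number"},"fingers":{"type":"number"}}}},"force":{"type":"number"}},"required":["plan"]}

```bash
mkdir -p pics
python3 - <<'E'
from cell import *
import cv2
print(state())
for n in ['side','top','wrist']:
    p,d=capture(n); cv2.imwrite(f'pics/{n}0.png',p[:,:,::-1]); print(n,camera_model(n))
E
```

```text
{'time_s': 0.0, 'joints': array([ 1.15579045,  0.52200562, -0.03631407,  1.60001409,  0.02120265,
        1.02111938, -0.11277078]), 'dq': array([-2.58489857e-03, -3.98260494e-05, -8.24721012e-04, -1.36147614e-03,
        3.09014389e-04, -7.70371401e-04, -6.99769984e-04]), 'effort': array([-9.26288594e-04, -9.27100253e+01,  1.97989918e+00, -3.69930553e+01,
        1.80180359e-02,  8.09068879e-03,  2.22824161e-05]), 'position': array([ 0.21108154, -0.58786706,  0.19932896]), 'tcp_rot': array([-1.490585  ,  1.56963495,  1.99582272]), 'wrist_force': array([-0.61379898, -0.35274558,  0.40044421]), 'torque': array([-0.04135181,  0.02565314,  0.00091972]), 'gripper_width': 0.08530674960460785}
side {'fx': 380.25781732210856, 'fy': 380.25781732210856, 'cx': 318.97709768132574, 'cy': 199.18770613684234, 'world_from_camera': array([[-0.86257595, -0.29905946,  0.40807619, -0.03338913],
       [-0.50557506,  0.53962879, -0.67319731,  0.79041735],
       [-0.01888364, -0.78699695, -0.61666782,  0.79094404],
       [ 0.        ,  0.        ,  0.        ,  1.        ]])}
top {'fx': 413.66255697015714, 'fy': 413.66255697015714, 'cx': 330.19503911117295, 'cy': 197.89734477111688, 'world_from_camera': array([[-0.01657344, -0.98915821,  0.14591556,  0.29911092],
       [-0.99983429,  0.01529628, -0.00987045, -0.00757815],
       [ 0.00753147, -0.14605496, -0.98924781,  1.17935316],
       [ 0.        ,  0.        ,  0.        ,  1.        ]])}
wrist {'fx': 304.0494289512103, 'fy': 304.0494289512103, 'cx': 322.2482529976181, 'cy': 202.08781235873113, 'T_tool_cam': array([[-2.56110291e-04, -3.14687188e-01,  9.49195400e-01,
        -1.73512101e-01],
       [ 9.99999165e-01,  1.12196333e-03,  6.41783097e-04,
        -6.34071602e-04],
       [-1.26692335e-03,  9.49194772e-01,  3.14686638e-01,
        -8.07046794e-02],
       [ 0.00000000e+00,  0.00000000e+00,  0.00000000e+00,
         1.00000000e+00]])}
```

View pics/top0.png

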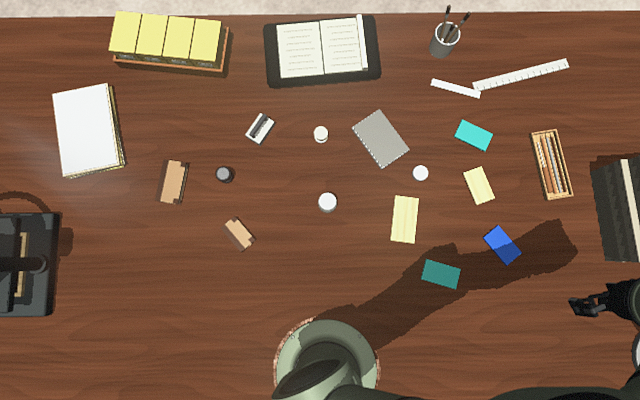

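View pics/side0.png

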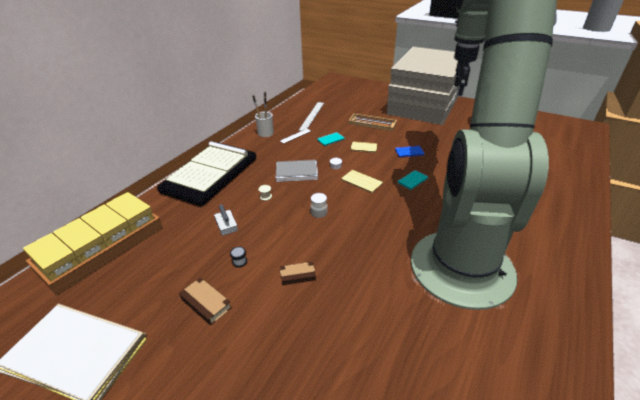

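```bash
cat > h.py <<'E'
from cell import *
import cv2, numpy as np
from scipy.spatial.transform import Rotation as Ro
def T_tool():
    s=state(); T=np.eye(4); T[:3,:3]=Ro.from_euler('xyz',s['tcp_rot']).as_matrix(); T[:3,3]=s['position']; return T
def snap(n):
    """picture, depth, camera pose"""
    m=camera_model(n); T=T_tool()@m['T_tool_cam'] if n=='wrist' else m['world_from_camera']
    p,d=capture(n); return p,d,m,T
def rays(m,T,uv,z):
    """pixels -> world at height z"""
    uv=np.asarray(uv,float).reshape(-1,2)
    r=np.c_[(uv[:,0]-m['cx'])/m['fx'],(uv[:,1]-m['cy'])/m['fy'],np.ones(len(uv))]@T[:3,:3].T
    return T[:3,3]+r*((z-T[2,3])/r[:,2])[:,None]
def cloud(m,T,d):
    v,u=np.indices(d.shape)
    c=np.stack([(u-m['cx'])/m['fx']*d,(v-m['cy'])/m['fy']*d,d],-1)
    return c@T[:3,:3].T+T[:3,3]
def rect(xy):
    (c,wh,a)=cv2.minAreaRect((np.asarray(xy)*1000).astype(np.float32))
    w,h=wh; a=np.deg2rad(a)
    if w<h: w,h=h,w; a+=np.pi/2
    a=(a+np.pi/2)%np.pi-np.pi/2
    return np.round([c[0],c[1],w,h],1),round(a,3)
E
python3 - <<'E'
from h import *
p,d,m,T=snap('top')
C=cloud(m,T,d)
print('table z',np.median(C[300:340,100:250,2]))
for t in ['large_register_mid','large_board_mid','small_register_mid','small_board_mid','weight_grip','paste_jar','thread_spool','loupe','wax_tin']:
    for r in cut_out('top',t)[:3]:
        P=C[r['mask']]; z=np.median(P[:,2]); 
        print(t,round(r['conf'],2),np.round(r['uv']),r['mask'].sum(),'z',round(z,4),rect(rays(m,T,np.argwhere(r['mask'])[:,::-1],z)[:,:2]))
# slab by depth
msk=np.zeros(d.shape,bool); msk[100:175,340:415]=1
P=C[msk]; P=P[(P[:,2]>0.012)&(P[:,2]<.04)]; print('slab',np.median(P[:,2]),rect(P[:,:2]))
cv2.imwrite('pics/topz.png',cv2.resize(p[80:300,140:540,::-1],(800,440),interpolation=cv2.INTER_CUBIC))
E
```

```text
table z 0.00010765350309582811
large_register_mid 0.57 [173. 178.] 1113 z 0.0259 (array([524.1, 427.6, 121.4,  75.5]), np.float64(-0.168))
large_board_mid 0.63 [405. 216.] 1153 z 0.0101 (array([ 409.1, -227.7,  134.6,   71.9]), np.float64(-0.148))
small_register_mid 0.7 [239. 233.] 673 z 0.0179 (array([373.3, 240.7,  98.8,  57.8]), np.float64(0.675))
small_board_mid 0.91 [441. 273.] 738 z 0.0104 (array([ 254.1, -322.6,  102.7,   58.1]), np.float64(1.235))
small_board_mid 0.76 [473. 135.] 682 z 0.0104 (array([ 653. , -440.8,  102.2,   60.7]), np.float64(1.071))
small_board_mid 0.64 [501. 242.] 822 z 0.0102 (array([ 333. , -501.3,  102.7,   66.1]), np.float64(0.659))
weight_grip 0.68 [260. 129.] 517 z 0.026 (array([675.6, 179.3,  85.3,  54.6]), np.float64(-0.605))
weight_grip 0.41 [421. 173.] 208 z 0.0229 (array([ 539.1, -275.4,   44.3,   43. ]), np.float64(-0.045))
weight_grip 0.33 [174. 179.] 1129 z 0.0259 (array([525.1, 427.6, 123.7,  75.5]), np.float64(-0.172))
paste_jar 0.64 [325. 204.] 294 z 0.0615 (array([451.5,  -9.8,  52.3,  49.1]), np.float64(-0.016))
thread_spool 0.66 [321. 132.] 193 z 0.0353 (array([654.6,   5.7,  50.3,  37.2]), np.float64(-0.014))
thread_spool 0.62 [381. 137.] 1852 z 0.0231 (array([ 642.3, -165.1,  155.6,  109.3]), np.float64(0.576))
thread_spool 0.46 [322. 203.] 300 z 0.0614 (array([451.5,  -9.8,  52.3,  49.2]), np.float64(-0.015))
loupe 0.7 [226. 174.] 211 z 0.0395 (array([539.6, 274.9,  48.9,  39.4]), np.float64(0.797))
wax_tin 0.56 [420. 172.] 195 z 0.0232 (array([ 539.1, -276.7,   43.6,   42.2]), np.float64(-0.825))
slab 0.023278144425692426 (array([ 616.2, -185.6,  217.3,  101.2]), np.float64(0.58))
```

View pics/topz.png

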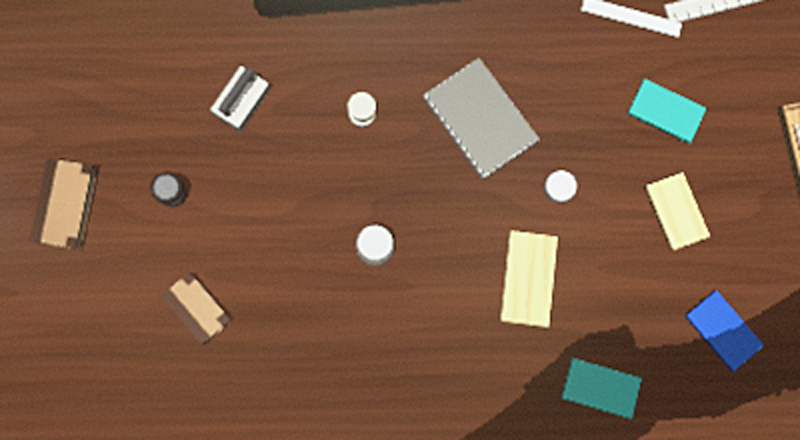

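```bash
cat >> h.py <<'E'
def psi():
    y=T_tool()[:3,1]; return np.arctan2(y[1],y[0])
def go(x,y,z,long_angle=None):
    """slide/spin needed to bring TCP to world xyz with jaws across long axis angle"""
    T=T_tool(); dl=T[:3,:3].T@(np.array([x,y,z])-T[:3,3]); out={}
    if long_angle is not None:
        d=(long_angle+np.pi/2-psi()+np.pi/2)%np.pi-np.pi/2
        # spin about tool x (down) positive lowers the world angle
        print('slide',np.round(dl,4),'spin',round(-d*np.sign(-T[2,0]),4),'q7',round(state()['joints'][6],2))
    else: print('slide',np.round(dl,4))
E
python3 - <<'E'
from h import *
print(psi(),T_tool().round(3))
go(.55,-.1,.2,-.168)
go(.51,.40,.2,-.168)
E
```

```text
-1.226092213862567 [[ 0.     0.338 -0.941  0.211]
 [-0.    -0.941 -0.338 -0.588]
 [-1.     0.     0.     0.2  ]
 [ 0.     0.     0.     1.   ]]
slide [-1.000e-04 -3.450e-01 -4.838e-01] spin 0.5127 q7 -0.11
slide [-1.000e-04 -8.291e-01 -6.152e-01] spin 0.5127 q7 -0.11
```

>>> {"method": "drive_tool", "body": {
  "plan": [
    {"slide": [0,-0.345,-0.484],"spin": 0.2,"fingers": -1},
    {"slide": [0,-0.345,-0.484],"spin": 0.2,"fingers": -1},
    {"slide": [0,-0.345,-0.484],"spin": 0.2,"fingers": -1},
    {"slide": [0,-0.345,-0.484],"spin": 0.2,"fingers": -1},
    {"slide": [0,-0.345,-0.484],"spin": 0.2,"fingers": -1},
    {"slide": [0,-0.345,-0.484],"spin": 0.2,"fingers": -1},
    {"slide": [0,-0.345,-0.484],"spin": 0.2,"fingers": -1},
    {"slide": [0,-0.345,-0.484],"spin": 0.2,"fingers": -1},
    {"slide": [0,-0.345,-0.484],"spin": 0.2,"fingers": -1},
    {"slide": [0,-0.345,-0.484],"spin": 0.2,"fingers": -1},
    {"slide": [0,-0.345,-0.484],"spin": 0.2,"fingers": -1},
    {"slide": [0,-0.829,-0.615],"spin": 0.513,"fingers": -1},
    {"slide": [0,-0.829,-0.615],"spin": 0.513,"fingers": -1},
    {"slide": [0,-0.829,-0.615],"spin": 0.513,"fingers": -1},
    {"slide": [0,-0.829,-0.615],"spin": 0.513,"fingers": -1},
    {"slide": [0,-0.829,-0.615],"spin": 0.513,"fingers": -1},
    {"slide": [0,-0.829,-0.615],"spin": 0.513,"fingers": -1},
    {"slide": [0,-0.829,-0.615],"spin": 0.513,"fingers": -1},
    {"slide": [0,-0.829,-0.615],"spin": 0.513,"fingers": -1},
    {"slide": [0,-0.829,-0.615],"spin": 0.513,"fingers": -1}
  ],
  "force": 30
}}

```text
time_s: 2.65
position: [0.5123, 0.305, 0.2001]
tcp_rot: [-2.495, 1.57, 0.478]
wrist_force: [1.0, -0.2, -0.3]
gripper_width: 0.0856
```

Run:
```python
from h import *
print(state()['joints'].round(2),psi())
go(.51,.42,.2,-.168)
```

```text
[-0.5   0.48 -0.19  1.67  0.11  1.   -2.47] -1.7391937716750867
slide [ 1.00e-04 -1.13e-01  2.16e-02] spin -0.0004 q7 -2.47
```

>>> {"method": "drive_tool", "body": {
  "plan": [
    {"slide": [0,-0.113,0.022],"spin": -3.14},
    {"slide": [0,-0.113,0.022],"spin": -3.14},
    {"slide": [0,-0.113,0.022],"spin": -3.14},
    {"slide": [0,-0.113,0.022],"spin": -3.14},
    {"slide": [0,-0.113,0.022],"spin": -3.14},
    {"slide": [0,-0.113,0.022],"spin": -3.14},
    {"slide": [0,-0.113,0.022],"spin": -3.14},
    {"slide": [0,-0.113,0.022],"spin": -3.14},
    {"slide": [0,-0.113,0.022],"spin": -3.14},
    {"slide": [0,-0.113,0.022],"spin": -3.14},
    {"slide": [0,-0.113,0.022],"spin": -3.14},
    {"slide": [0,-0.113,0.022],"spin": -3.14},
    {"slide": [0,-0.113,0.022],"spin": -3.14},
    {"slide": [0,-0.113,0.022],"spin": -3.14},
    {"slide": [0,-0.113,0.022],"spin": -3.14},
    {"slide": [0,-0.113,0.022],"spin": -3.14},
    {"slide": [0,-0.113,0.022],"spin": -3.14},
    {"slide": [0,-0.113,0.022],"spin": -3.14},
    {"slide": [0,-0.113,0.022],"spin": -3.14},
    {"slide": [0,-0.113,0.022],"spin": -3.14}
  ]
}}

```text
invalid input at $.plan[0]: expected keys slide, spin, fingers
```

```bash
cat >> h.py <<'E'
def look(target,out,zt,tol=.004,cam='wrist',pick=0):
    p,d,m,T=snap(cam); C=cloud(m,T,d); res=cut_out(cam,target)
    vis=p[:,:,::-1].copy()
    for i,r in enumerate(res[:3]):
        k=cv2.dilate(r['mask'].astype(np.uint8),np.ones((15,15)))>0
        q=k&(abs(C[...,2]-zt)<tol)&(d>0)
        n,l,st,ce=cv2.connectedComponentsWithStats(q.astype(np.uint8))
        if n<2: print(i,r['conf'],'no depth'); continue
        b=1+np.argmax(st[1:,4]); q=l==b
        X=rays(m,T,np.argwhere(q)[:,::-1],zt)[:,:2]
        Xm=rays(m,T,np.argwhere(r['mask'])[:,::-1],zt)[:,:2]
        print(i,round(r['conf'],2),np.round(r['uv']),'depth-rect',*rect(X),'mask-rect',*rect(Xm),'z',np.median(C[q][:,2]).round(4))
        cs,_=cv2.findContours(q.astype(np.uint8),0,1); cv2.drawContours(vis,cs,-1,(0,0,255) if i==0 else (255,0,0),1)
    cv2.imwrite('pics/'+out,vis)
E
python3 - <<'E'
from h import *
print(state()['joints'].round(2),psi(),state()['position'])
look('large_register_mid','w1.png',.026)
E
```

```text
[-0.5   0.48 -0.19  1.67  0.11  1.   -2.47] -1.7391937716750867 [0.51234301 0.30495965 0.20011996]
0 0.74 [216. 178.] depth-rect [523.9 433.1 120.1  66.7] -0.166 mask-rect [524.4 430.1 122.2  72.6] -0.163 z 0.0257
```

View pics/w1.png

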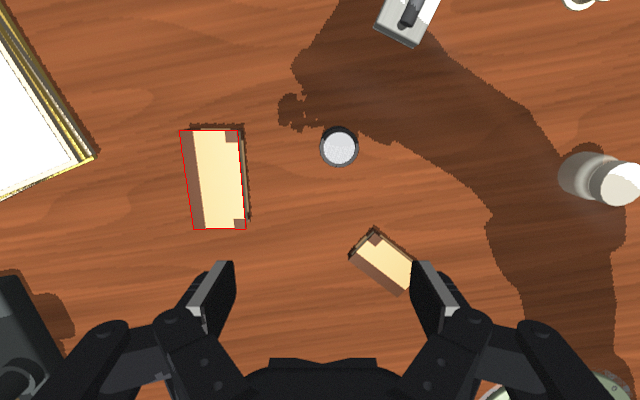

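Run:
```python
from h import *
p,d,m,T=snap('wrist'); C=cloud(m,T,d)
Ti=np.linalg.inv(T_tool()); L=C@Ti[:3,:3].T+Ti[:3,3]
q=(d>0)&(d<.3)&(C[...,2]>.1)
for s in (-1,1):
    k=q&(L[...,1]*s>.0)&(L[...,0]>-.06)
    P=L[k]; o=P[np.argsort(-P[:,0])[:200]]; print(s,o[0],o[100],'innermost y',(np.sort(P[:,1]*s)[:50:10]))
go(.5239,.4331,.10,-.166)
```

```text
-1 [-0.04370893 -0.04677342 -0.00187347] [-0.04829515 -0.04621347  0.00630012] innermost y [0.04594556 0.04616002 0.04619196 0.04622594 0.04625162]
1 [-0.04402554  0.0390743  -0.00143001] [-0.04815315  0.04188395 -0.00867705] innermost y [0.038263   0.03850825 0.03857932 0.03861329 0.03864292]
slide [ 0.0996 -0.1269  0.0082] spin 0.0028 q7 -2.47
```

>>> {"method": "drive_tool", "body": {
  "plan": [
    {"slide": [0,-0.126,0.01],"spin": -3.14,"fingers": -1},
    {"slide": [0,-0.126,0.01],"spin": -3.14,"fingers": -1},
    {"slide": [0,-0.126,0.01],"spin": -3.14,"fingers": -1},
    {"slide": [0,-0.126,0.01],"spin": -3.14,"fingers": -1},
    {"slide": [0,-0.126,0.01],"spin": -3.14,"fingers": -1},
    {"slide": [0,-0.126,0.01],"spin": -3.14,"fingers": -1},
    {"slide": [0,-0.126,0.01],"spin": -3.14,"fingers": -1},
    {"slide": [0,-0.126,0.01],"spin": -3.14,"fingers": -1},
    {"slide": [0,-0.126,0.01],"spin": -3.14,"fingers": -1},
    {"slide": [0,-0.126,0.01],"spin": -3.14,"fingers": -1},
    {"slide": [0,-0.126,0.01],"spin": -3.14,"fingers": -1},
    {"slide": [0,-0.126,0.01],"spin": -3.14,"fingers": -1},
    {"slide": [0,-0.126,0.01],"spin": -3.14,"fingers": -1},
    {"slide": [0,-0.126,0.01],"spin": -3.14,"fingers": -1},
    {"slide": [0,-0.126,0.01],"spin": -3.14,"fingers": -1},
    {"slide": [0,-0.126,0.01],"spin": -3.14,"fingers": -1},
    {"slide": [0,-0.126,0.01],"spin": -3.14,"fingers": -1},
    {"slide": [0,-0.126,0.01],"spin": -3.14,"fingers": -1},
    {"slide": [0,-0.126,0.01],"spin": -3.14,"fingers": -1},
    {"slide": [0.1,-0.126,0.01],"spin": -3.14,"fingers": -1}
  ]
}}

```text
time_s: 4.8
position: [0.5267, 0.4301, 0.1548]
tcp_rot: [0.954, 1.562, 0.648]
wrist_force: [2.2, 1.3, -0.7]
gripper_width: 0.0851
```

Run:
```python
from h import *
print(state()['joints'].round(2))
go(.5239,.4331,.008,-.166)
```

```text
[-0.27  0.78 -0.86  1.46  0.62  1.17  0.04]
slide [ 0.1468  0.001  -0.0043] spin -0.1397 q7 0.04
```

>>> {"method": "drive_tool", "body": {
  "plan": [
    {"slide": [0.06,0.001,-0.004],"spin": -0.14,"fingers": -1},
    {"slide": [0.112,0.001,-0.004],"spin": -0.14,"fingers": -1},
    {"slide": [0.112,0.001,-0.004],"spin": -0.14,"fingers": -1},
    {"slide": [0.112,0.001,-0.004],"spin": -0.14,"fingers": -1}
  ]
}}

```text
time_s: 5.2
position: [0.5203, 0.43, 0.0371]
tcp_rot: [-2.182, 1.568, -2.353]
wrist_force: [0.2, -0.4, -0.2]
gripper_width: 0.0852
```

Run:
```python
from h import *
p,d,m,T=snap('wrist'); cv2.imwrite('pics/w2.png',p[:,:,::-1])
C=cloud(m,T,d)
Ti=np.linalg.inv(T_tool()); L=C@Ti[:3,:3].T+Ti[:3,3]
for u in (230,240,400,410,420):
    print(u,[ (v,L[v,u].round(3)) for v in (230,240,250,260,270,290)])
p,d,m,T=snap('side'); cv2.imwrite('pics/s2.png',cv2.resize(p[180:380,60:360,::-1],(800,533)))
go(.5239,.4331,.008,-.166)
```

```text
230 [(230, array([ 0.039, -0.07 ,  0.01 ])), (240, array([ 0.04 , -0.071,  0.019])), (250, array([ 0.04 , -0.072,  0.027])), (260, array([ 0.039, -0.073,  0.036])), (270, array([-0.048, -0.043, -0.007])), (290, array([-0.051, -0.043,  0.001]))]
240 [(230, array([ 0.039, -0.063,  0.01 ])), (240, array([ 0.039, -0.063,  0.019])), (250, array([ 0.039, -0.064,  0.027])), (260, array([ 0.039, -0.065,  0.036])), (270, array([ 0.039, -0.066,  0.044])), (290, array([ 0.04 , -0.067,  0.064]))]
400 [(230, array([0.04 , 0.058, 0.01 ])), (240, array([0.04 , 0.059, 0.019])), (250, array([0.04 , 0.059, 0.027])), (260, array([0.039, 0.06 , 0.035])), (270, array([0.04 , 0.061, 0.045])), (290, array([0.04 , 0.062, 0.063]))]
410 [(230, array([0.039, 0.065, 0.01 ])), (240, array([0.04 , 0.066, 0.019])), (250, array([0.039, 0.067, 0.026])), (260, array([0.039, 0.067, 0.035])), (270, array([0.04 , 0.069, 0.044])), (290, array([-0.044,  0.042,  0.005]))]
420 [(230, array([0.04 , 0.073, 0.01 ])), (240, array([0.04 , 0.074, 0.018])), (250, array([0.04 , 0.075, 0.027])), (260, array([0.039, 0.075, 0.035])), (270, array([-0.055,  0.042, -0.012])), (290, array([-0.057,  0.042, -0.004]))]
slide [0.0324 0.0017 0.0022] spin -0.0048 q7 0.08
```

View pics/w2.png

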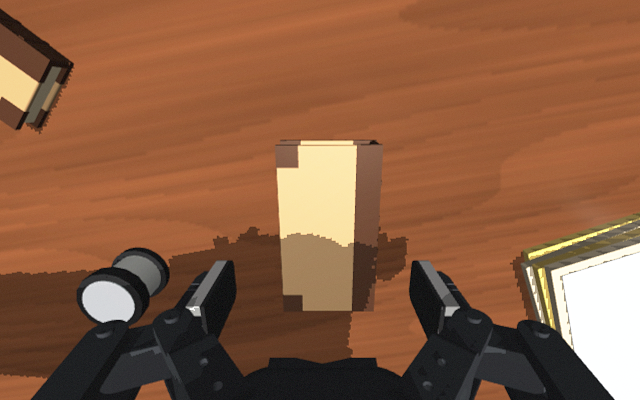

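View pics/s2.png

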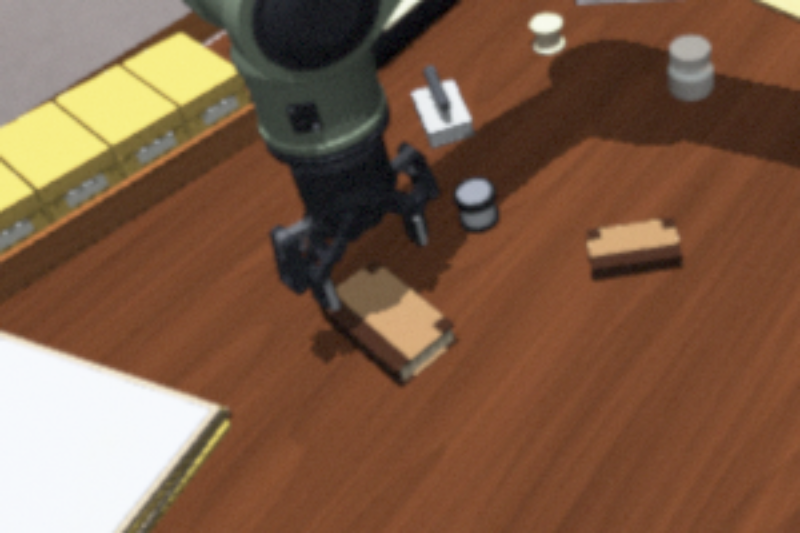

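Run:
```python
from h import *
def pr(m,T,P):
    c=np.linalg.inv(T)@np.r_[P,1]; return np.array([m['fx']*c[0]/c[2]+m['cx'],m['fy']*c[1]/c[2]+m['cy']])
p,d,m,T=snap('side'); Tt=T_tool(); v=cv2.resize(p[180:380,60:360,::-1],(900,600))[100:400,200:600].copy(); 
v=cv2.resize(v,(800,600))
for x,c in ((0,(0,0,255)),(-.013,(0,255,0)),(-.044,(255,0,0))):
    for s in (-1,1):
        w=(Tt@np.array([x,s*.0426,0,1]))[:3]; q=((pr(m,T,w)-[60,180])*3-[200,100])*2; print(x,s,q)
        cv2.circle(v,tuple(int(a) for a in q),5,c,-1)
cv2.imwrite('pics/s3.png',v)
```

```text
0 -1 [543.27676734 417.84610769]
0 1 [370.54660309 548.91346616]
-0.013 -1 [537.62656004 397.45443852]
-0.013 1 [363.03411495 528.53866897]
-0.044 -1 [523.75959712 347.40839503]
-0.044 1 [344.56643279 478.45203036]
```

View pics/s3.png

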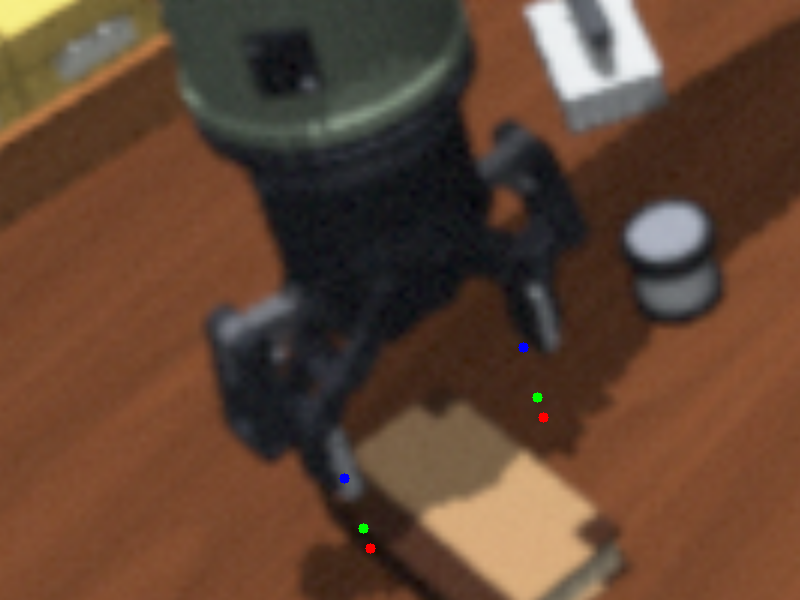

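>>> {"method": "drive_tool", "body": {
  "plan": [
    {"slide": [0,0.002,0.002],"spin": 0,"fingers": -0.6},
    {"slide": [0,0.002,0.002],"spin": 0,"fingers": -0.6},
    {"slide": [0,0.002,0.002],"spin": 0,"fingers": -0.6},
    {"slide": [0,0.002,0.002],"spin": 0,"fingers": -0.6}
  ]
}}

```text
time_s: 5.75
position: [0.5228, 0.4327, 0.0383]
tcp_rot: [0.522, 1.57, 0.352]
wrist_force: [1.1, 0.5, 0.0]
gripper_width: 0.0684
```

```bash
cat >> h.py <<'E'
def tips():
    p,d,m,T=snap('wrist'); C=cloud(m,T,d)
    Ti=np.linalg.inv(T_tool()); L=C@Ti[:3,:3].T+Ti[:3,3]
    print('w',state()['gripper_width'],'z',T_tool()[2,3])
    for s in (-1,1):
        k=(d>0.05)&(d<.25)&(L[...,1]*s>0)&(L[...,0]>-.075)&(L[...,0]<-.0)&(abs(L[...,2])<.011)&(C[...,2]>.03)
        n,l,st,_=cv2.connectedComponentsWithStats(k.astype(np.uint8)); k=l==1+np.argmax(st[1:,4])
        P=L[k]; print(s,'tip x',np.percentile(P[:,0],[90,99,100]).round(4),'inner y',np.percentile(P[:,1]*s,[0,2,10]).round(4))
    return p
E
python3 - <<'E'
from h import *
p=tips(); cv2.imwrite('pics/w4.png',p[:,:,::-1])
E
```

```text
w 0.06848701041219715 z 0.03812322522494564
-1 tip x [-0.044  -0.0393 -0.0374] inner y [0.033  0.0332 0.0333]
1 tip x [-0.0441 -0.0396 -0.0379] inner y [0.0344 0.0345 0.0347]
```

View pics/w4.png

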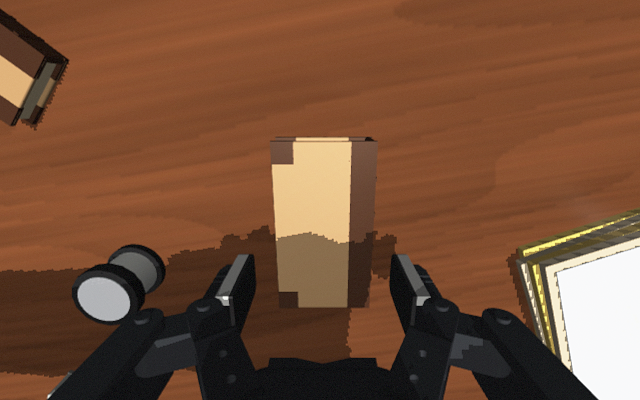

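>>> {"method": "drive_tool", "body": {
  "plan": [
    {"slide": [0.015,0.0,0.002],"spin": 0,"fingers": -1},
    {"slide": [0.03,0,0.002],"spin": 0,"fingers": -1},
    {"slide": [0.036,0,0.002],"spin": 0,"fingers": -1},
    {"slide": [0.036,0,0.002],"spin": 0,"fingers": -1}
  ]
}}

```text
time_s: 6.2
position: [0.5239, 0.4317, 0.0002]
tcp_rot: [-2.356, 1.568, -2.526]
wrist_force: [-0.4, -0.7, 0.0]
gripper_width: 0.0855
```

Run:
```python
from h import *
p=tips(); cv2.imwrite('pics/w5.png',p[:,:,::-1])
go(.5239,.4331,-.01,-.166)
p,d,m,T=snap('side'); cv2.imwrite('pics/s5.png',cv2.resize(p[210:330,120:280,::-1],(800,600)))
```

```text
w 0.08521993959387221 z 0.0011859825969482637
-1 tip x [-0.0481 -0.0437 -0.0424] inner y [0.0418 0.0421 0.0423]
1 tip x [-0.0476 -0.0435 -0.0421] inner y [0.0423 0.0424 0.0426]
slide [ 0.0112  0.0008 -0.0004] spin -0.0036 q7 0.06
```

View pics/s5.png

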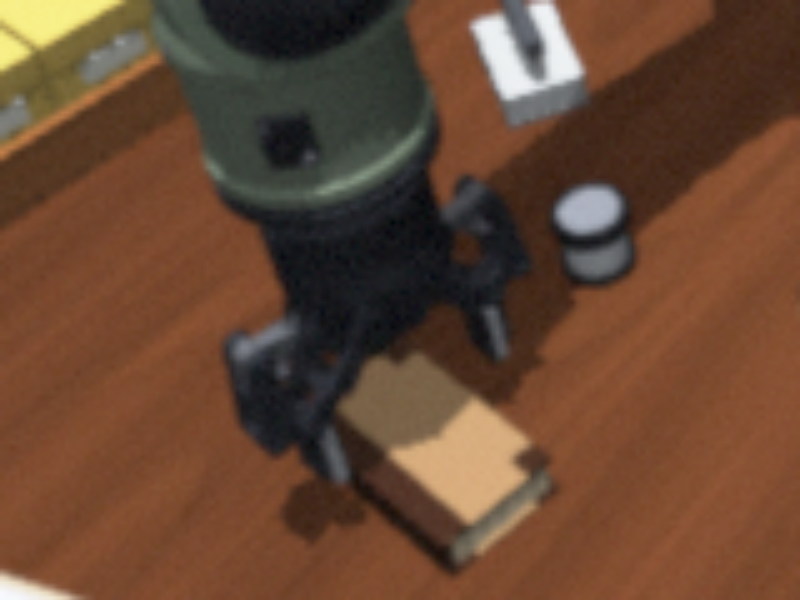

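View pics/w5.png

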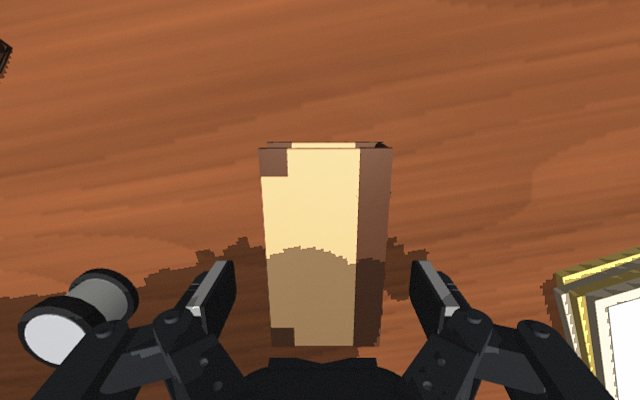

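>>> {"method": "drive_tool", "body": {
  "plan": [
    {"slide": [0.007,0.001,0],"spin": 0,"fingers": -1},
    {"slide": [0.014,0.001,0],"spin": 0,"fingers": -1},
    {"slide": [0.014,0.001,0],"spin": 0,"fingers": -1}
  ]
}}

```text
time_s: 6.6
position: [0.5245, 0.4328, -0.0132]
tcp_rot: [-2.176, 1.57, -2.346]
wrist_force: [-0.2, 0.2, 0.2]
gripper_width: 0.0852
```

>>> {"method": "drive_tool", "body": {
  "plan": [
    {"slide": [0.007,0,0],"spin": 0,"fingers": -1},
    {"slide": [0.014,0,0],"spin": 0,"fingers": -1},
    {"slide": [0.014,0,0],"spin": 0,"fingers": -1}
  ]
}}

```text
time_s: 6.9
position: [0.5244, 0.4328, -0.0273]
tcp_rot: [-2.222, 1.569, -2.392]
wrist_force: [0.4, 0.2, -0.2]
gripper_width: 0.0854
```

Run:
```python
from h import *
p=tips(); cv2.imwrite('pics/w6.png',p[:,:,::-1])
print(state()['wrist_force'])
go(.5239,.4331,-.03,-.166)
p,d,m,T=snap('side'); cv2.imwrite('pics/s6.png',cv2.resize(p[210:330,120:280,::-1],(800,600)))
```

```text
w 0.08554508567490333 z -0.026717237985896973
-1 tip x [-0.0591 -0.0569 -0.0568] inner y [0.0417 0.0418 0.042 ]
1 tip x [-0.0591 -0.057  -0.0568] inner y [0.0425 0.0427 0.0429]
[1.27425362 0.17949751 0.7000502 ]
slide [ 0.0033 -0.0001 -0.0007] spin -0.0038 q7 0.04
```

View pics/s6.png

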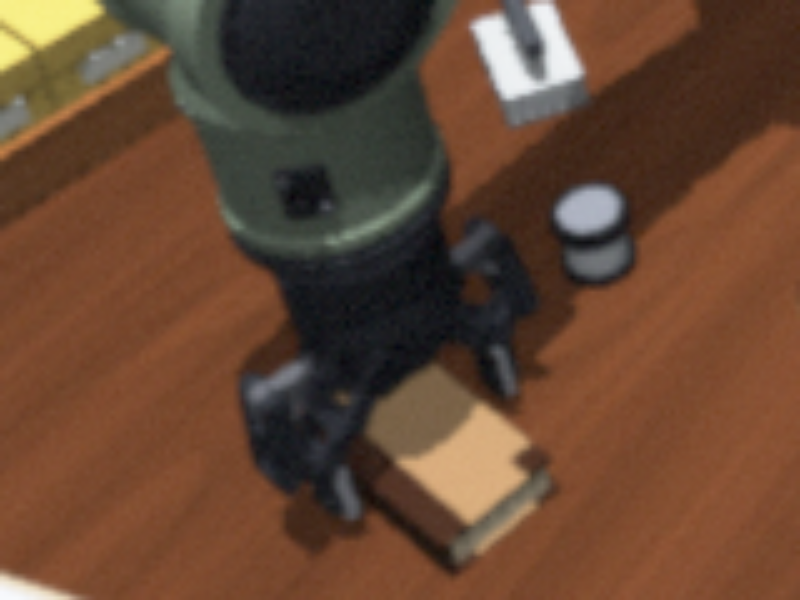

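View pics/w6.png

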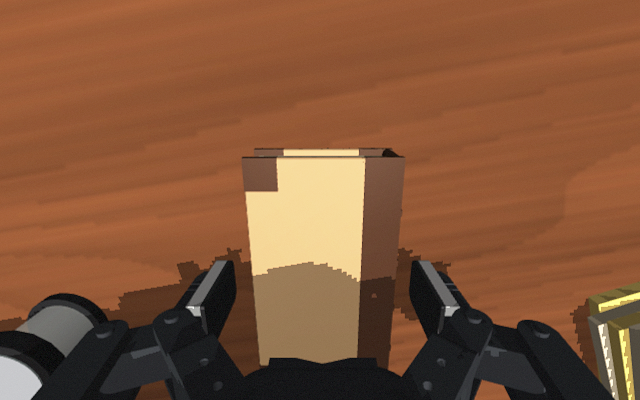

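>>> {"method": "drive_tool", "body": {
  "plan": [
    {"slide": [0.005,0,0],"spin": 0,"fingers": -1},
    {"slide": [0.005,0,0],"spin": 0,"fingers": -0.6},
    {"slide": [0.005,0,0],"spin": 0,"fingers": -0.4},
    {"slide": [0.005,0,0],"spin": 0,"fingers": -0.4},
    {"slide": [0.005,0,0],"spin": 0,"fingers": -0.4},
    {"slide": [0.005,0,0],"spin": 0,"fingers": -0.4}
  ],
  "force": 35
}}

```text
time_s: 7.6
position: [0.5248, 0.4332, -0.0311]
tcp_rot: [-1.867, 1.571, -2.037]
wrist_force: [-1.0, -0.1, -1.3]
gripper_width: 0.0654
```

>>> {"method": "drive_tool", "body": {
  "plan": [
    {"slide": [-0.01,0,0],"spin": 0,"fingers": -0.4},
    {"slide": [-0.03,0,0],"spin": 0,"fingers": -0.4},
    {"slide": [-0.06,0,0],"spin": 0,"fingers": -0.4},
    {"slide": [-0.09,0,0],"spin": 0,"fingers": -0.4},
    {"slide": [-0.13,0,0],"spin": 0,"fingers": -0.4},
    {"slide": [-0.13,0,0],"spin": 0,"fingers": -0.4}
  ]
}}

```text
time_s: 8.2
position: [0.5263, 0.4356, 0.106]
tcp_rot: [0.951, 1.563, 0.781]
wrist_force: [-0.1, 0.2, -1.9]
gripper_width: 0.0651
```

Run:
```python
from h import *
p=tips(); cv2.imwrite('pics/w7.png',p[:,:,::-1])
s=state(); print(s['wrist_force'],s['joints'].round(2),s['gripper_width'])
go(.60,.0,.16,.576)
go(.64,-.165,.16,.576)
```

```text
w 0.06515567052240058 z 0.10319561453682863
-1 tip x [-0.0587 -0.0504 -0.0459] inner y [0.0003 0.0008 0.0043]
1 tip x [-0.0591 -0.0585 -0.0577] inner y [0.0001 0.0006 0.0041]
[ 0.1490242   0.06090564 -2.90544718] [-0.28  0.85 -0.85  1.49  0.69  1.11  0.12] 0.06515567052240058
slide [-0.058  -0.4155  0.1467] spin -0.7459 q7 0.12
slide [-0.0583 -0.5714  0.2141] spin -0.7459 q7 0.12
```

View pics/w7.png

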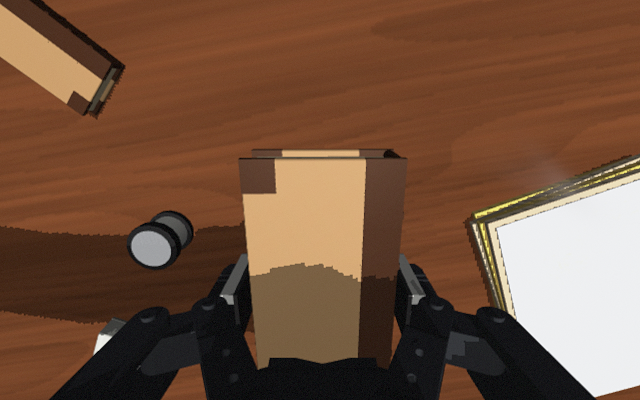

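```bash
cat >> h.py <<'E'
def slab_top():
    p,d,m,T=snap('top'); C=cloud(m,T,d)
    q=(C[...,2]>.017)&(C[...,2]<.03)&(d>0)&(np.hypot(C[...,0]-.642,C[...,1]+.165)<.1)
    n,l,st,_=cv2.connectedComponentsWithStats(q.astype(np.uint8)); q=l==1+np.argmax(st[1:,4])
    print('comp',rect(C[q][:,:2]),q.sum())
    P=C[q][:,:2]; mu=P.mean(0); w,v=np.linalg.eigh(np.cov((P-mu).T)); a=v[:,1]; print('pca',mu,np.sqrt(w*12),np.arctan(a[1]/a[0]))
E
python3 - <<'E'
from h import *
slab_top()
E
```

```text
comp (array([ 644.1, -167.6,  150.5,  100.6]), np.float64(0.588)) 1718
pca [ 0.64284927 -0.1672674 ] [0.09996208 0.1494854 ] 0.5939764026268775
```

>>> {"method": "drive_tool", "body": {
  "plan": [
    {"slide": [-0.058,-0.4,0.1],"spin": -0.746,"fingers": -0.4},
    {"slide": [-0.058,-0.4,0.1],"spin": -0.746,"fingers": -0.4},
    {"slide": [-0.058,-0.4,0.1],"spin": -0.746,"fingers": -0.4},
    {"slide": [-0.058,-0.4,0.1],"spin": -0.746,"fingers": -0.4},
    {"slide": [-0.058,-0.4,0.1],"spin": -0.746,"fingers": -0.4},
    {"slide": [-0.058,-0.4,0.1],"spin": -0.746,"fingers": -0.4},
    {"slide": [-0.058,-0.4,0.1],"spin": -0.746,"fingers": -0.4},
    {"slide": [-0.058,-0.4,0.1],"spin": -0.746,"fingers": -0.4},
    {"slide": [-0.058,-0.4,0.1],"spin": -0.746,"fingers": -0.4},
    {"slide": [-0.058,-0.4,0.1],"spin": -0.746,"fingers": -0.4},
    {"slide": [-0.058,-0.4,0.1],"spin": -0.746,"fingers": -0.4}
  ]
}}

```text
time_s: 9.4
position: [0.5554, 0.0222, 0.1566]
tcp_rot: [2.079, 1.57, 2.655]
wrist_force: [-0.2, 0.2, -2.2]
gripper_width: 0.0653
```

Run:
```python
from h import *
slab_top()
p,d,m,T=snap('wrist'); cv2.imwrite('pics/w8.png',p[:,:,::-1])
C=cloud(m,T,d); 
q=(C[...,2]>.017)&(C[...,2]<.03)&(d>0)&(np.hypot(C[...,0]-.642,C[...,1]+.165)<.1)
if q.sum()>100: print(rect(C[q][:,:2]))
s=state(); print(s['joints'].round(2),s['position'])
go(.64,-.165,.16,.576)
```

```text
comp (array([ 719.5, -173.1,   29.4,   11.6]), np.float64(0.792)) 25
pca [ 0.72118071 -0.16991256] [0.01113238 0.02854169] 0.7808115058244458
(array([ 642.8, -165.1,  150. ,   99.8]), np.float64(0.594))
[ 0.6   0.71 -1.13  1.79  0.72  1.12  1.37] [0.55546811 0.02334587 0.15674398]
slide [-0.0034 -0.2039 -0.0321] spin 0.0018 q7 1.37
```

View pics/w8.png

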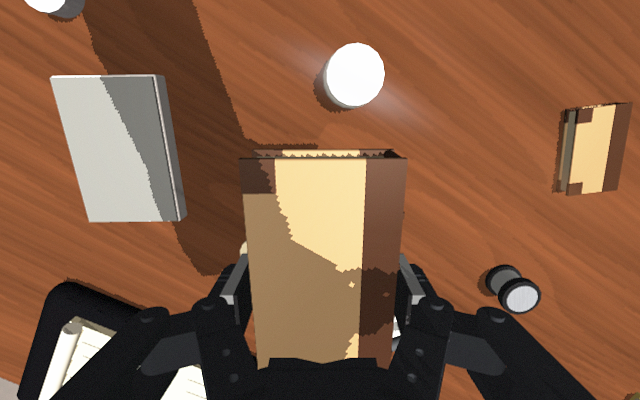

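Run:
```python
from h import *
go(.6428,-.1655,.06,.594)
```

```text
slide [ 0.0966 -0.2059 -0.03  ] spin -0.0162 q7 1.37
```

>>> {"method": "drive_tool", "body": {
  "plan": [
    {"slide": [0,-0.206,-0.03],"spin": -0.016,"fingers": -0.4},
    {"slide": [0,-0.206,-0.03],"spin": -0.016,"fingers": -0.4},
    {"slide": [0,-0.206,-0.03],"spin": -0.016,"fingers": -0.4},
    {"slide": [0,-0.206,-0.03],"spin": -0.016,"fingers": -0.4},
    {"slide": [0,-0.206,-0.03],"spin": -0.016,"fingers": -0.4},
    {"slide": [0.05,-0.206,-0.03],"spin": -0.016,"fingers": -0.4},
    {"slide": [0.1,-0.206,-0.03],"spin": -0.016,"fingers": -0.4},
    {"slide": [0.13,-0.206,-0.03],"spin": -0.016,"fingers": -0.4},
    {"slide": [0.13,-0.206,-0.03],"spin": -0.016,"fingers": -0.4},
    {"slide": [0.13,-0.206,-0.03],"spin": -0.016,"fingers": -0.4}
  ]
}}

```text
time_s: 10.5
position: [0.6434, -0.1655, 0.0278]
tcp_rot: [0.713, 1.57, 1.307]
wrist_force: [0.2, -0.0, 0.1]
gripper_width: 0.0654
```

Run:
```python
from h import *
go(.6428,-.1655,-.007,.594)
s=state(); print(s['joints'].round(2),s['position'])
p,d,m,T=snap('wrist'); cv2.imwrite('pics/w9.png',p[:,:,::-1])
p,d,m,T=snap('side'); cv2.imwrite('pics/s9.png',cv2.resize(p[110:230,220:380,::-1],(800,600)))
```

```text
slide [ 0.0348  0.0003 -0.0006] spin -0.0004 q7 1.68
[ 0.73  0.99 -0.98  1.57  0.91  1.09  1.68] [ 0.64343932 -0.16548425  0.02776995]
```

View pics/w9.png

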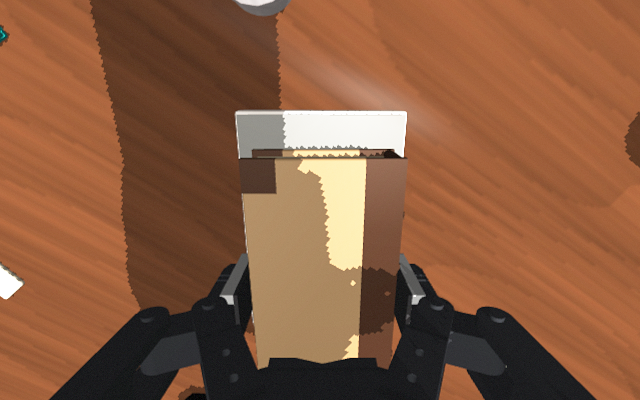

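View pics/s9.png

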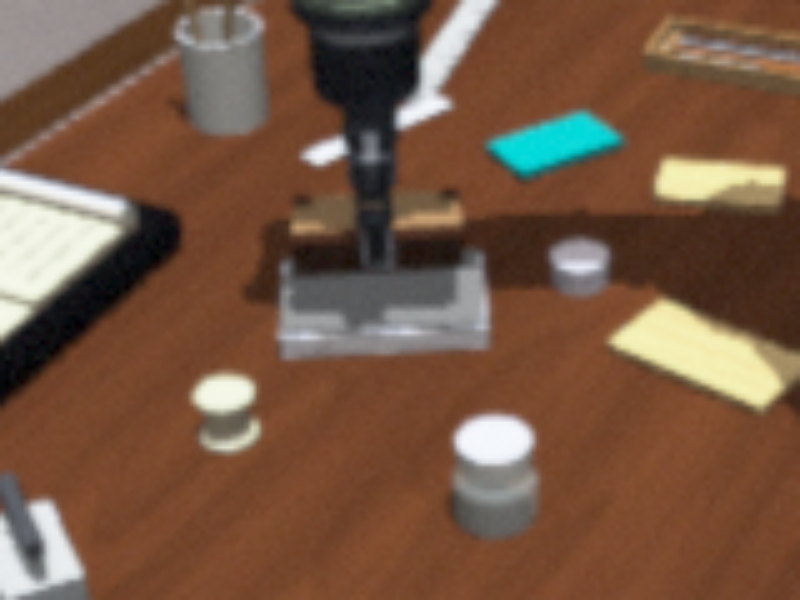

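>>> {"method": "drive_tool", "body": {
  "plan": [
    {"slide": [0.012,0,-0.001],"spin": 0,"fingers": -0.4},
    {"slide": [0.024,0,-0.001],"spin": 0,"fingers": -0.4},
    {"slide": [0.03,0,-0.001],"spin": 0,"fingers": -0.4},
    {"slide": [0.033,0,-0.001],"spin": 0,"fingers": -0.4},
    {"slide": [0.034,0,-0.001],"spin": 0,"fingers": -0.4},
    {"slide": [0.035,0,-0.001],"spin": 0,"fingers": -0.4},
    {"slide": [0.035,0,-0.001],"spin": 0,"fingers": -0.4}
  ]
}}

```text
time_s: 11.3
position: [0.6422, -0.1675, -0.0079]
tcp_rot: [-0.538, 1.571, 0.054]
wrist_force: [-0.1, -0.8, -2.0]
gripper_width: 0.0651
```

>>> {"method": "drive_tool", "body": {
  "plan": [
    {"slide": [0.001,0,0],"spin": 0,"fingers": -0.4},
    {"slide": [0.001,0,0],"spin": 0,"fingers": -0.4}
  ]
}}

```text
time_s: 11.5
position: [0.6423, -0.1675, -0.0081]
tcp_rot: [-1.284, 1.57, -0.692]
wrist_force: [-4.3, -0.9, 9.4]
gripper_width: 0.0652
```

Contact. Release and lift.

>>> {"method": "drive_tool", "body": {
  "plan": [
    {"slide": [0,0,0],"spin": 0,"fingers": -0.65},
    {"slide": [0,0,0],"spin": 0,"fingers": -0.8},
    {"slide": [0,0,0],"spin": 0,"fingers": -1},
    {"slide": [0,0,0],"spin": 0,"fingers": -1},
    {"slide": [-0.02,0,0],"spin": 0,"fingers": -1},
    {"slide": [-0.06,0,0],"spin": 0,"fingers": -1},
    {"slide": [-0.11,0,0],"spin": 0,"fingers": -1},
    {"slide": [-0.16,0,0],"spin": 0,"fingers": -1},
    {"slide": [-0.18,0,0],"spin": 0,"fingers": -1},
    {"slide": [-0.18,0,0],"spin": 0,"fingers": -1}
  ]
}}

```text
time_s: 12.5
position: [0.6434, -0.1673, 0.1755]
tcp_rot: [-0.834, 1.566, -0.242]
wrist_force: [-0.3, 0.0, 0.5]
gripper_width: 0.0851
```

Run:
```python
from h import *
s=state(); print(s['joints'].round(2),s['position'])
look('large_register_mid','w10.png',.049)
p,d,m,T=snap('wrist'); C=cloud(m,T,d)
q=(C[...,2]>.017)&(C[...,2]<.03)&(d>0)&(np.hypot(C[...,0]-.642,C[...,1]+.165)<.1); q=cv2.morphologyEx(q.astype(np.uint8),cv2.MORPH_OPEN,np.ones((3,3)))>0
print('slab',rect(C[q][:,:2]))
look('large_board_mid','w10b.png',.010)
look('small_board_mid','w10c.png',.010)
```

```text
[ 0.78  0.83 -1.09  1.48  0.75  1.28  1.78] [ 0.64338971 -0.16727483  0.1755134 ]
0 0.74 [326. 177.] depth-rect [ 641.5 -166.1  119.8   66. ] 0.597 mask-rect [ 640.9 -166.6  121.6   66.4] 0.59 z 0.0487
slab (array([ 643.1, -166. ,  148.5,  100.1]), np.float64(0.592))
0 0.7 [382.   4.] depth-rect [ 472.4 -209.7   33.2   16.7] -0.977 mask-rect [ 472.7 -210.1   36.1   16.7] -0.977 z 0.0094
1 0.52 [286.  28.] depth-rect [ 548.6 -257.2    2.7    0.7] -0.252 mask-rect [ 538.7 -278.3   46.3   45.5] 0.469 z 0.0077
0 0.87 [90. 41.] depth-rect [ 652.  -438.2   98.4   59.6] 1.09 mask-rect [ 652.  -437.    99.9   62.4] 1.095 z 0.0097
1 0.56 no depth
```

View pics/w10.png

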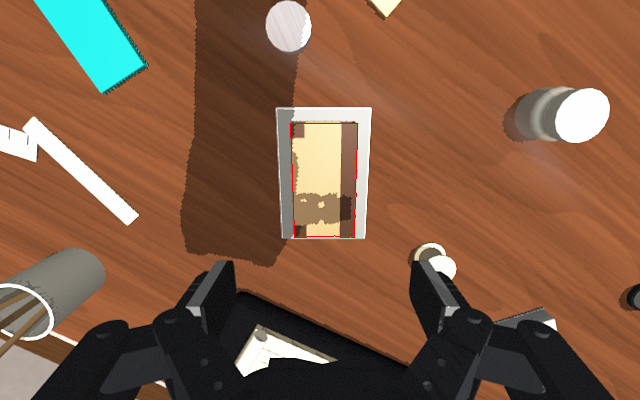

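Run:
```python
from h import *
go(.42,-.225,.15,-.148)
```

```text
slide [ 0.0203  0.076  -0.2161] spin 0.7403 q7 1.78
```

>>> {"method": "drive_tool", "body": {
  "plan": [
    {"slide": [0,0.076,-0.216],"spin": 0.74,"fingers": -1},
    {"slide": [0,0.076,-0.216],"spin": 0.74,"fingers": -1},
    {"slide": [0,0.076,-0.216],"spin": 0.74,"fingers": -1},
    {"slide": [0.02,0.076,-0.216],"spin": 0.74,"fingers": -1},
    {"slide": [0.02,0.076,-0.216],"spin": 0.74,"fingers": -1},
    {"slide": [0.02,0.076,-0.216],"spin": 0.74,"fingers": -1},
    {"slide": [0.02,0.076,-0.216],"spin": 0.74,"fingers": -1}
  ]
}}

```text
time_s: 13.55
position: [0.4202, -0.2254, 0.151]
tcp_rot: [-1.656, 1.571, -1.804]
wrist_force: [1.0, 0.9, -0.4]
gripper_width: 0.0853
```

Run:
```python
from h import *
s=state(); print(s['joints'].round(2),s['position'],s['dq'].round(2))
look('large_board_mid','w11.png',.010)
```

```text
[ 1.15  0.54 -1.05  1.99  0.59  0.94  1.23] [ 0.42024392 -0.22536913  0.15095735] [-0.03  0.02 -0.01 -0.03  0.    0.    0.01]
0 0.79 [320. 166.] depth-rect [ 408.1 -227.8  128.5   67.8] -0.144 mask-rect [ 408.  -227.9  128.4   67.3] -0.146 z 0.0096
```

View pics/w11.png

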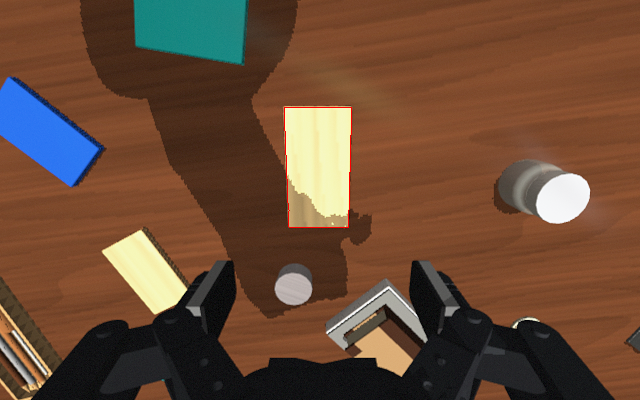

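Run:
```python
from h import *
go(.4081,-.2278,-.034,-.145)
```

```text
slide [ 0.185  -0.0052 -0.0129] spin -0.0008 q7 1.23
```

>>> {"method": "drive_tool", "body": {
  "plan": [
    {"slide": [0.05,-0.005,-0.013],"spin": 0,"fingers": -1},
    {"slide": [0.1,-0.005,-0.013],"spin": 0,"fingers": -1},
    {"slide": [0.14,-0.005,-0.013],"spin": 0,"fingers": -1},
    {"slide": [0.165,-0.005,-0.013],"spin": 0,"fingers": -1},
    {"slide": [0.175,-0.005,-0.013],"spin": 0,"fingers": -1},
    {"slide": [0.18,-0.005,-0.013],"spin": 0,"fingers": -1},
    {"slide": [0.18,-0.005,-0.013],"spin": 0,"fingers": -1}
  ]
}}

```text
time_s: 14.35
position: [0.4076, -0.2278, -0.0287]
tcp_rot: [0.237, 1.57, 0.089]
wrist_force: [0.5, -0.3, 0.4]
gripper_width: 0.0854
```

Run:
```python
from h import *
go(.4081,-.2278,-.035,-.145)
p,d,m,T=snap('wrist'); cv2.imwrite('pics/w12.png',p[:,:,::-1]); print(state()['position'],state()['wrist_force'])
```

```text
slide [0.0063 0.0001 0.0005] spin -0.0021 q7 0.9
[ 0.40759523 -0.22811105 -0.02830987] [0.48124683 0.50914345 0.38903405]
```

View pics/w12.png

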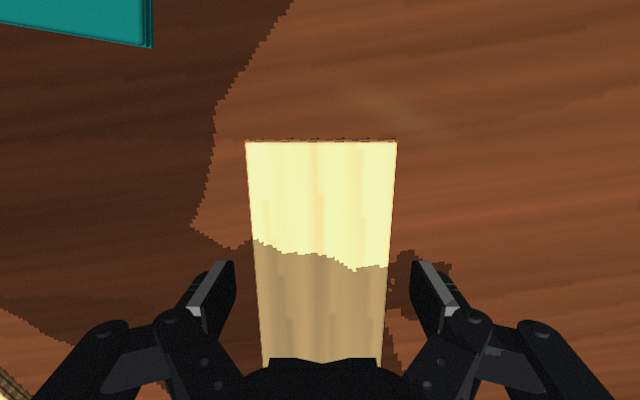

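>>> {"method": "drive_tool", "body": {
  "plan": [
    {"slide": [0.007,0,0.001],"spin": 0,"fingers": -1},
    {"slide": [0.007,0,0.001],"spin": 0,"fingers": -0.7},
    {"slide": [0.007,0,0.001],"spin": 0,"fingers": -0.55},
    {"slide": [0.007,0,0.001],"spin": 0,"fingers": -0.4},
    {"slide": [0.007,0,0.001],"spin": 0,"fingers": -0.4},
    {"slide": [0.007,0,0.001],"spin": 0,"fingers": -0.4}
  ],
  "force": 30
}}

```text
time_s: 15.0
position: [0.408, -0.2285, -0.0356]
tcp_rot: [-0.849, 1.57, -0.997]
wrist_force: [-2.4, -1.1, 7.5]
gripper_width: 0.0666
```

>>> {"method": "drive_tool", "body": {
  "plan": [
    {"slide": [-0.01,0,0],"spin": 0,"fingers": -0.4},
    {"slide": [-0.04,0,0],"spin": 0,"fingers": -0.4},
    {"slide": [-0.09,0,0],"spin": 0,"fingers": -0.4},
    {"slide": [-0.14,0,0],"spin": 0,"fingers": -0.4},
    {"slide": [-0.16,0,0],"spin": 0,"fingers": -0.4},
    {"slide": [-0.16,0,0],"spin": 0,"fingers": -0.4}
  ]
}}

```text
time_s: 15.6
position: [0.4088, -0.2289, 0.1271]
tcp_rot: [-0.547, 1.566, -0.695]
wrist_force: [0.2, -0.0, -1.8]
gripper_width: 0.0668
```

Run:
```python
from h import *
p,d,m,T=snap('wrist'); cv2.imwrite('pics/w13.png',p[:,:,::-1]); s=state(); print(s['position'],s['wrist_force'],s['joints'].round(2))
C=cloud(m,T,d); Ti=np.linalg.inv(T_tool()); L=C@Ti[:3,:3].T+Ti[:3,3]
for v in (160,200,240,280,320): print(v,L[v,322].round(4),L[v,280].round(4),L[v,370].round(4))
go(.6415,-.1661,.12,.597)
```

```text
[ 0.40801866 -0.22879776  0.12533066] [-0.19201179  1.4670758  -0.87109028] [ 1.14  0.56 -1.01  2.04  0.63  0.88  1.2 ]
160 [-0.0468  0.0004 -0.057 ] [-0.0469 -0.0174 -0.057 ] [-0.0469  0.0208 -0.057 ]
200 [-0.0468  0.0004 -0.0391] [-0.0467 -0.0182 -0.039 ] [-0.0479  0.0215 -0.0395]
240 [-0.0481  0.0004 -0.0202] [-0.0466 -0.0191 -0.0194] [-0.0471  0.0227 -0.0197]
280 [-0.0468  0.0005  0.0019] [-0.0464 -0.02    0.0022] [-0.0461  0.024   0.0023]
320 [-0.0469  0.0005  0.0254] [-0.0468 -0.021   0.0255] [-0.0471  0.025   0.0251]
slide [0.0056 0.0966 0.2216] spin -0.7455 q7 1.2
```

View pics/w13.png

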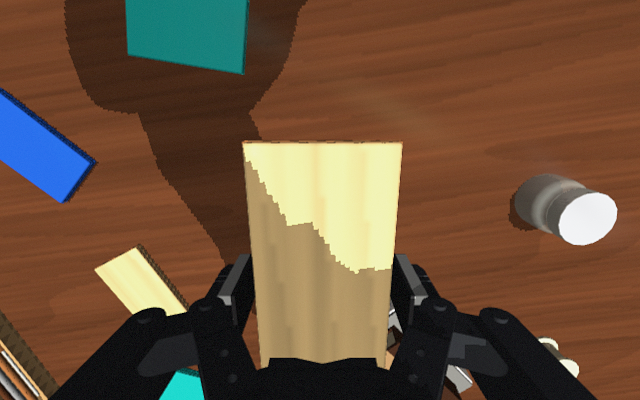

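>>> {"method": "drive_tool", "body": {
  "plan": [
    {"slide": [0.006,0.097,0.222],"spin": -0.745,"fingers": -0.4},
    {"slide": [0.006,0.097,0.222],"spin": -0.745,"fingers": -0.4},
    {"slide": [0.006,0.097,0.222],"spin": -0.745,"fingers": -0.4},
    {"slide": [0.006,0.097,0.222],"spin": -0.745,"fingers": -0.4},
    {"slide": [0.006,0.097,0.222],"spin": -0.745,"fingers": -0.4},
    {"slide": [0.006,0.097,0.222],"spin": -0.745,"fingers": -0.4},
    {"slide": [0.006,0.097,0.222],"spin": -0.745,"fingers": -0.4},
    {"slide": [0.05,0.097,0.222],"spin": -0.745,"fingers": -0.4},
    {"slide": [0.08,0.097,0.222],"spin": -0.745,"fingers": -0.4},
    {"slide": [0.08,0.097,0.222],"spin": -0.745,"fingers": -0.4},
    {"slide": [0.08,0.097,0.222],"spin": -0.745,"fingers": -0.4}
  ]
}}

```text
time_s: 16.75
position: [0.6411, -0.1653, 0.0446]
tcp_rot: [2.256, 1.57, 2.852]
wrist_force: [-0.4, 0.2, 1.1]
gripper_width: 0.0672
```

Run:
```python
from h import *
s=state(); print(s['position'],s['wrist_force'],s['joints'].round(2))
go(.6415,-.1661,.013,.597)
```

```text
[ 0.64111545 -0.1652664   0.04459548] [-0.38330333  0.23367343  1.08299309] [ 0.74  0.97 -1.    1.57  0.89  1.11  1.69]
slide [ 0.0316 -0.0009 -0.0001] spin -0.0008 q7 1.69
```

>>> {"method": "drive_tool", "body": {
  "plan": [
    {"slide": [0.012,-0.001,0],"spin": 0,"fingers": -0.4},
    {"slide": [0.022,-0.001,0],"spin": 0,"fingers": -0.4},
    {"slide": [0.027,-0.001,0],"spin": 0,"fingers": -0.4},
    {"slide": [0.029,-0.001,0],"spin": 0,"fingers": -0.4},
    {"slide": [0.03,-0.001,0],"spin": 0,"fingers": -0.4},
    {"slide": [0.03,-0.001,0],"spin": 0,"fingers": -0.4}
  ]
}}

```text
time_s: 17.35
position: [0.6423, -0.1657, 0.014]
tcp_rot: [-0.131, 1.571, 0.466]
wrist_force: [-0.2, 0.8, -1.0]
gripper_width: 0.0667
```

>>> {"method": "drive_tool", "body": {
  "plan": [
    {"slide": [0.001,0,0],"spin": 0,"fingers": -0.4},
    {"slide": [0.002,0,0],"spin": 0,"fingers": -0.4},
    {"slide": [0.002,0,0],"spin": 0,"fingers": -0.4}
  ]
}}

```text
time_s: 17.65
position: [0.6425, -0.1658, 0.0134]
tcp_rot: [-1.404, 1.57, -0.807]
wrist_force: [-7.2, -0.6, 19.9]
gripper_width: 0.0667
```

>>> {"method": "drive_tool", "body": {
  "plan": [
    {"slide": [-0.001,0,0],"spin": 0,"fingers": -0.4},
    {"slide": [-0.001,0,0],"spin": 0,"fingers": -0.65},
    {"slide": [-0.001,0,0],"spin": 0,"fingers": -0.8},
    {"slide": [-0.001,0,0],"spin": 0,"fingers": -1},
    {"slide": [-0.001,0,0],"spin": 0,"fingers": -1},
    {"slide": [-0.02,0,0],"spin": 0,"fingers": -1},
    {"slide": [-0.06,0,0],"spin": 0,"fingers": -1},
    {"slide": [-0.11,0,0],"spin": 0,"fingers": -1},
    {"slide": [-0.16,0,0],"spin": 0,"fingers": -1},
    {"slide": [-0.18,0,0],"spin": 0,"fingers": -1},
    {"slide": [-0.18,0,0],"spin": 0,"fingers": -1}
  ]
}}

```text
time_s: 18.75
position: [0.6436, -0.1654, 0.1968]
tcp_rot: [-0.806, 1.565, -0.209]
wrist_force: [0.7, -0.4, -1.0]
gripper_width: 0.0852
```

Run:
```python
from h import *
s=state(); print(s['joints'].round(2),s['position'])
look('large_board_mid','w14.png',.059)
look('small_register_mid','w14b.png',.018)
go(.40,.22,.15,.675)
```

```text
[ 0.78  0.81 -1.1   1.46  0.74  1.32  1.79] [ 0.6435518  -0.16540014  0.19684676]
0 0.55 [321. 175.] depth-rect [ 641.8 -165.1  128.8   67.8] 0.601 mask-rect [ 642.3 -164.8  130.2   69.9] 0.604 z 0.0587
1 0.17 no depth
slide [0.0417 0.455  0.0171] spin -0.0777 q7 1.79
```

View pics/w14.png

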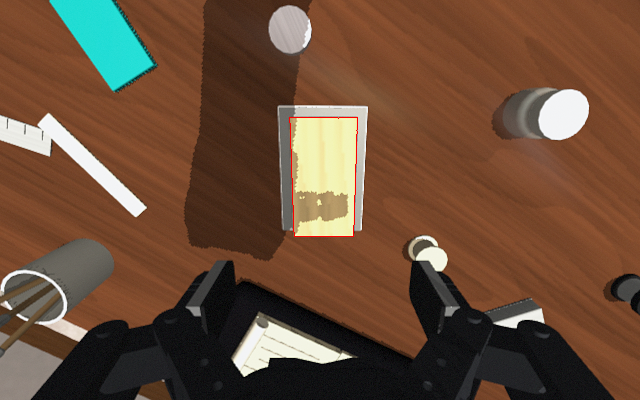

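>>> {"method": "drive_tool", "body": {
  "plan": [
    {"slide": [0.03,0.43,0.01],"spin": -0.078,"fingers": -1},
    {"slide": [0.03,0.43,0.01],"spin": -0.078,"fingers": -1},
    {"slide": [0.03,0.43,0.01],"spin": -0.078,"fingers": -1},
    {"slide": [0.03,0.43,0.01],"spin": -0.078,"fingers": -1},
    {"slide": [0.03,0.43,0.01],"spin": -0.078,"fingers": -1},
    {"slide": [0.03,0.43,0.01],"spin": -0.078,"fingers": -1},
    {"slide": [0.03,0.43,0.01],"spin": -0.078,"fingers": -1},
    {"slide": [0.03,0.43,0.01],"spin": -0.078,"fingers": -1},
    {"slide": [0.03,0.43,0.01],"spin": -0.078,"fingers": -1},
    {"slide": [0.03,0.43,0.01],"spin": -0.078,"fingers": -1},
    {"slide": [0.03,0.43,0.01],"spin": -0.078,"fingers": -1},
    {"slide": [0.03,0.43,0.01],"spin": -0.078,"fingers": -1}
  ]
}}

```text
time_s: 20.15
position: [0.409, 0.1946, 0.1615]
tcp_rot: [2.857, 1.57, -2.752]
wrist_force: [0.7, 0.2, 0.4]
gripper_width: 0.0856
```

Run:
```python
from h import *
s=state(); print(s['joints'].round(2),s['position'])
look('small_register_mid','w15.png',.018)
go(.3733,.2407,-.032,.675)
```

```text
[ 0.34  0.57 -1.23  2.03  0.64  1.    1.03] [0.40898335 0.19460318 0.16154312]
0 0.95 [378. 180.] depth-rect [372.8 243.7  90.   52.2] 0.708 mask-rect [372.3 243.   91.5  53.7] 0.707 z 0.0177
slide [0.1937 0.0584 0.0009] spin -0.0016 q7 1.03
```

View pics/w15.png

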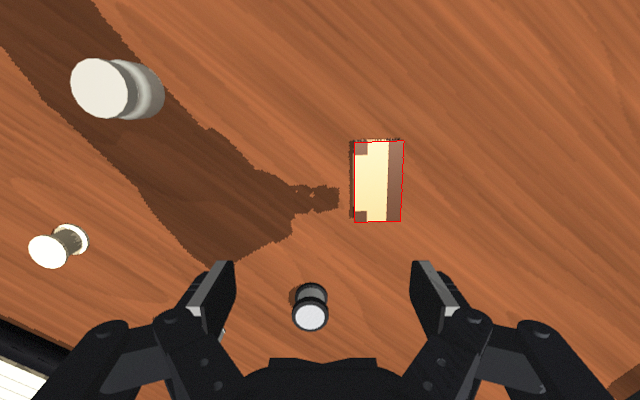

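Run:
```python
from h import *
go(.3728,.2437,-.030,.708)
```

```text
slide [0.1917 0.061  0.0024] spin -0.0346 q7 1.03
```

>>> {"method": "drive_tool", "body": {
  "plan": [
    {"slide": [0.04,0.04,0.002],"spin": -0.034,"fingers": -1},
    {"slide": [0.08,0.061,0.002],"spin": -0.034,"fingers": -1},
    {"slide": [0.12,0.061,0.002],"spin": -0.034,"fingers": -1},
    {"slide": [0.15,0.061,0.002],"spin": -0.034,"fingers": -1},
    {"slide": [0.17,0.061,0.002],"spin": -0.034,"fingers": -1},
    {"slide": [0.182,0.061,0.002],"spin": -0.034,"fingers": -1},
    {"slide": [0.182,0.061,0.002],"spin": -0.034,"fingers": -1}
  ]
}}

```text
time_s: 20.95
position: [0.3717, 0.2435, -0.0214]
tcp_rot: [2.871, 1.568, -2.704]
wrist_force: [0.5, -0.6, -0.1]
gripper_width: 0.0854
```

Run:
```python
from h import *
go(.3728,.2437,-.030,.708); s=state(); print(s['position'],s['wrist_force'],s['joints'].round(2))
```

```text
slide [ 0.0086 -0.0005  0.001 ] spin 0.0002 q7 0.57
[ 0.37171861  0.24348048 -0.02138429] [ 0.50605011 -0.63450418 -0.08361408] [-0.04  0.83 -0.9   2.17  1.08  0.71  0.57]
```

>>> {"method": "drive_tool", "body": {
  "plan": [
    {"slide": [0.008,0,0.001],"spin": 0,"fingers": -0.8},
    {"slide": [0.009,0,0.001],"spin": 0,"fingers": -0.4},
    {"slide": [0.009,0,0.001],"spin": 0,"fingers": -0.1},
    {"slide": [0.009,0,0.001],"spin": 0,"fingers": -0.1},
    {"slide": [0.009,0,0.001],"spin": 0,"fingers": -0.1},
    {"slide": [0.009,0,0.001],"spin": 0,"fingers": -0.1},
    {"slide": [0.009,0,0.001],"spin": 0,"fingers": -0.1}
  ],
  "force": 30
}}

```text
time_s: 21.65
position: [0.3731, 0.2449, -0.0288]
tcp_rot: [-0.764, 1.57, -0.055]
wrist_force: [0.8, -0.7, 7.4]
gripper_width: 0.0512
```

>>> {"method": "drive_tool", "body": {
  "plan": [
    {"slide": [-0.01,0,0],"spin": 0,"fingers": -0.1},
    {"slide": [-0.04,0,0],"spin": 0,"fingers": -0.1},
    {"slide": [-0.09,0,0],"spin": 0,"fingers": -0.1},
    {"slide": [-0.14,0,0],"spin": 0,"fingers": -0.1},
    {"slide": [-0.17,0,0],"spin": 0,"fingers": -0.1},
    {"slide": [-0.17,0,0],"spin": 0,"fingers": -0.1}
  ]
}}

```text
time_s: 22.25
position: [0.374, 0.2459, 0.1447]
tcp_rot: [-0.29, 1.566, 0.419]
wrist_force: [0.3, 0.7, -1.2]
gripper_width: 0.0511
```

Run:
```python
from h import *
p,d,m,T=snap('wrist'); cv2.imwrite('pics/w16.png',p[:,:,::-1]); s=state(); print(s['position'],s['wrist_force'],s['joints'].round(2))
C=cloud(m,T,d); Ti=np.linalg.inv(T_tool()); L=C@Ti[:3,:3].T+Ti[:3,3]
for v in (190,220,250,280,320): print(v,L[v,322].round(4),L[v,300].round(4),L[v,350].round(4))
k=(d<.25)&(d>0)&(abs(L[...,1])<.03)&(L[...,0]>-.06)&(L[...,2]<-.0); print('far edge z',L[k][:,2].min(), 'nearest rows', L[k][:,0].mean())
go(.6418,-.1653,.13,.598)
```

```text
[0.37359014 0.24504322 0.14266718] [-0.66252413 -0.38434264 -1.11544682] [ 0.18  0.57 -1.19  2.07  0.67  0.95  0.91]
190 [-0.0492  0.001  -0.0438] [-0.0484 -0.0086 -0.0435] [-0.049   0.0131 -0.0437]
220 [-0.0484  0.001  -0.0295] [-0.0488 -0.0089 -0.0297] [-0.0489  0.0135 -0.0297]
250 [-0.0484  0.001  -0.0145] [-0.0475 -0.0093 -0.014 ] [-0.0486  0.014  -0.0147]
280 [-0.048   0.001   0.0018] [-0.0488 -0.0095  0.0013] [-0.0483  0.0145  0.0016]
320 [-0.0474  0.0011  0.0257] [-0.0486 -0.01    0.0247] [-0.0485  0.0152  0.0248]
far edge z -0.045492023462812836 nearest rows -0.047504706568301705
slide [ 0.0131 -0.4861 -0.0634] spin 0.1105 q7 0.91
```

View pics/w16.png

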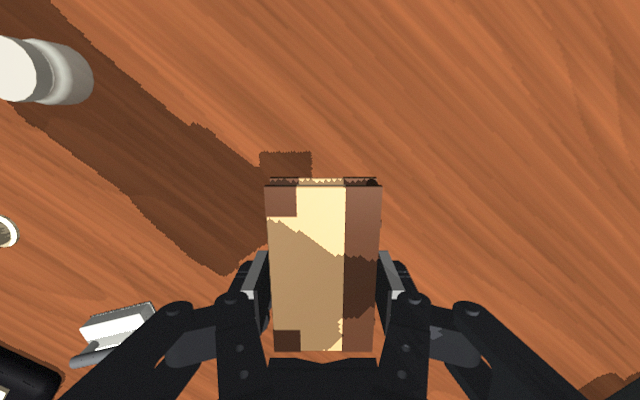

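>>> {"method": "drive_tool", "body": {
  "plan": [
    {"slide": [0,-0.486,-0.063],"spin": 0.11,"fingers": -0.1},
    {"slide": [0,-0.486,-0.063],"spin": 0.11,"fingers": -0.1},
    {"slide": [0,-0.486,-0.063],"spin": 0.11,"fingers": -0.1},
    {"slide": [0,-0.486,-0.063],"spin": 0.11,"fingers": -0.1},
    {"slide": [0,-0.486,-0.063],"spin": 0.11,"fingers": -0.1},
    {"slide": [0,-0.486,-0.063],"spin": 0.11,"fingers": -0.1},
    {"slide": [0,-0.486,-0.063],"spin": 0.11,"fingers": -0.1},
    {"slide": [0,-0.486,-0.063],"spin": 0.11,"fingers": -0.1},
    {"slide": [0,-0.486,-0.063],"spin": 0.11,"fingers": -0.1},
    {"slide": [0,-0.486,-0.063],"spin": 0.11,"fingers": -0.1},
    {"slide": [0,-0.486,-0.063],"spin": 0.11,"fingers": -0.1},
    {"slide": [0.04,-0.486,-0.063],"spin": 0.11,"fingers": -0.1},
    {"slide": [0.08,-0.486,-0.063],"spin": 0.11,"fingers": -0.1},
    {"slide": [0.08,-0.486,-0.063],"spin": 0.11,"fingers": -0.1},
    {"slide": [0.08,-0.486,-0.063],"spin": 0.11,"fingers": -0.1}
  ]
}}

```text
time_s: 23.8
position: [0.6413, -0.164, 0.061]
tcp_rot: [1.844, 1.569, 2.444]
wrist_force: [0.7, 0.1, 0.7]
gripper_width: 0.0511
```

Run:
```python
from h import *
s=state(); print(s['position'],s['wrist_force'],s['joints'].round(2))
go(.6418,-.1653,.030,.598)
```

```text
[ 0.6413163  -0.16404479  0.06104535] [0.68714856 0.10647662 0.6508106 ] [ 0.73  0.94 -0.98  1.56  0.84  1.11  1.72]
slide [ 0.031  -0.0014 -0.0003] spin 0.0021 q7 1.72
```

>>> {"method": "drive_tool", "body": {
  "plan": [
    {"slide": [0.012,-0.001,0],"spin": 0,"fingers": -0.1},
    {"slide": [0.022,-0.001,0],"spin": 0,"fingers": -0.1},
    {"slide": [0.026,-0.001,0],"spin": 0,"fingers": -0.1},
    {"slide": [0.028,-0.001,0],"spin": 0,"fingers": -0.1},
    {"slide": [0.029,-0.001,0],"spin": 0,"fingers": -0.1},
    {"slide": [0.029,-0.001,0],"spin": 0,"fingers": -0.1}
  ]
}}

```text
time_s: 24.4
position: [0.6422, -0.1657, 0.0321]
tcp_rot: [-0.629, 1.571, -0.029]
wrist_force: [-0.3, 0.6, 0.0]
gripper_width: 0.0509
```

>>> {"method": "drive_tool", "body": {
  "plan": [
    {"slide": [0.001,0,0],"spin": 0,"fingers": -0.1},
    {"slide": [0.002,0,0],"spin": 0,"fingers": -0.1},
    {"slide": [0.002,0,0],"spin": 0,"fingers": -0.1}
  ]
}}

```text
time_s: 24.7
position: [0.6423, -0.1658, 0.0303]
tcp_rot: [-1.124, 1.57, -0.525]
wrist_force: [-1.1, 0.4, 4.2]
gripper_width: 0.0509
```

>>> {"method": "drive_tool", "body": {
  "plan": [
    {"slide": [0,0,0],"spin": 0,"fingers": -0.3},
    {"slide": [0,0,0],"spin": 0,"fingers": -0.5},
    {"slide": [0,0,0],"spin": 0,"fingers": -0.8},
    {"slide": [0,0,0],"spin": 0,"fingers": -1},
    {"slide": [0,0,0],"spin": 0,"fingers": -1},
    {"slide": [-0.02,0,0],"spin": 0,"fingers": -1},
    {"slide": [-0.06,0,0],"spin": 0,"fingers": -1},
    {"slide": [-0.11,0,0],"spin": 0,"fingers": -1},
    {"slide": [-0.16,0,0],"spin": 0,"fingers": -1},
    {"slide": [-0.16,0,0],"spin": 0,"fingers": -1}
  ]
}}

```text
time_s: 25.7
position: [0.6447, -0.1649, 0.1983]
tcp_rot: [-0.724, 1.562, -0.125]
wrist_force: [-0.0, -0.4, -0.6]
gripper_width: 0.0852
```

Run:
```python
from h import *
s=state(); print(s['joints'].round(2),s['position'])
look('small_register_mid','w17.png',.077)
p,d,m,T=snap('wrist'); C=cloud(m,T,d)
q=(abs(C[...,2]-.059)<.005)&(d>0)&(np.hypot(C[...,0]-.642,C[...,1]+.165)<.1); q=cv2.morphologyEx(q.astype(np.uint8),cv2.MORPH_OPEN,np.ones((3,3)))>0
print('board',rect(C[q][:,:2]))
p,d,m,T=snap('top');C=cloud(m,T,d)
hsv=cv2.cvtColor(p,cv2.COLOR_RGB2HSV); k=np.zeros(d.shape,bool); k[160:210,455:500]=1
k&=(hsv[...,0]>15)&(hsv[...,0]<45)&(hsv[...,2]>100)&(hsv[...,1]>40)&(abs(C[...,2]-.01)<.005)
print('small board',rect(rays(m,T,np.argwhere(k)[:,::-1],.01)[:,:2]),k.sum())
```

```text
[ 0.77  0.8  -1.07  1.46  0.71  1.3   1.81] [ 0.64474246 -0.16485479  0.19826081]
0 0.77 [321. 176.] depth-rect [ 640.7 -165.    88.7   51.7] 0.601 mask-rect [ 640.5 -165.4   91.6   51.2] 0.602 z 0.0768
board (array([ 642.4, -164.7,  129.4,   68.5]), np.float64(0.601))
small board (array([0., 0., 0., 0.]), np.float64(0.0)) 0
```

View pics/w17.png

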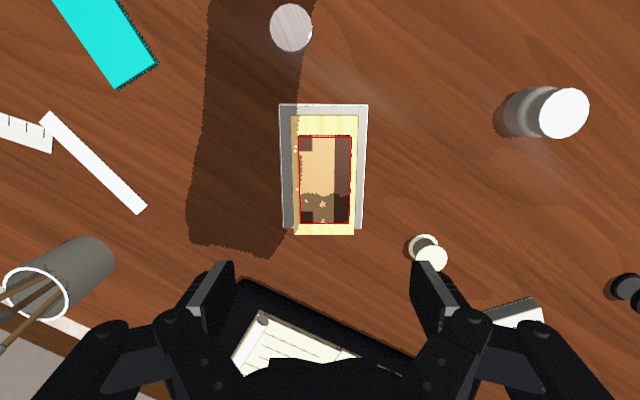

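Run:
```python
from h import *
m=camera_model('top'); T=m['world_from_camera']
X=rays(m,T,[[479.5,185.4]],.01)[0]; print(X)
go(X[0]+.02,X[1]+.01,.15,.41)
```

```text
[ 0.50130342 -0.44955407  0.01      ]
slide [ 0.04   -0.1581 -0.2538] spin 0.1892 q7 1.81
```

>>> {"method": "drive_tool", "body": {
  "plan": [
    {"slide": [0,-0.158,-0.254],"spin": 0.19,"fingers": -1},
    {"slide": [0,-0.158,-0.254],"spin": 0.19,"fingers": -1},
    {"slide": [0.02,-0.158,-0.254],"spin": 0.19,"fingers": -1},
    {"slide": [0.04,-0.158,-0.254],"spin": 0.19,"fingers": -1},
    {"slide": [0.04,-0.158,-0.254],"spin": 0.19,"fingers": -1},
    {"slide": [0.04,-0.158,-0.254],"spin": 0.19,"fingers": -1},
    {"slide": [0.04,-0.158,-0.254],"spin": 0.19,"fingers": -1},
    {"slide": [0.04,-0.158,-0.254],"spin": 0.19,"fingers": -1},
    {"slide": [0.04,-0.158,-0.254],"spin": 0.19,"fingers": -1}
  ]
}}

```text
time_s: 26.8
position: [0.5221, -0.4379, 0.1497]
tcp_rot: [1.191, 1.57, 1.602]
wrist_force: [0.9, 1.0, 0.8]
gripper_width: 0.0855
```

Run:
```python
from h import *
s=state(); print(s['joints'].round(2),s['position'])
look('small_board_mid','w18.png',.010)
```

```text
[ 1.17  0.86 -1.01  1.45  0.74  1.24  2.07] [ 0.5220721  -0.43792287  0.14967484]
0 0.91 [348.   9.] depth-rect [ 361.9 -477.1   57.9   22.2] -0.913 mask-rect [ 368.2 -474.6   60.1   21.2] -1.159 z 0.0095
1 0.88 [275. 276.] depth-rect [ 650.4 -441.   100.4   59.2] 1.089 mask-rect [ 649.3 -441.1  101.7   61. ] 1.086 z 0.0097
2 0.8 [321. 153.] depth-rect [ 501.7 -446.3   99.7   57.9] 0.339 mask-rect [ 501.7 -446.1  100.4   59.5] 0.345 z 0.0096
```

View pics/w18.png

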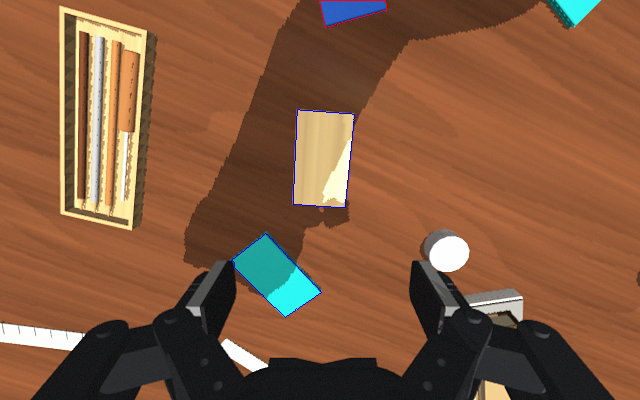

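Run:
```python
from h import *
go(.5017,-.4463,-.030,.341)
```

```text
slide [ 0.1801  0.0005 -0.0225] spin 0.0705 q7 2.07
```

>>> {"method": "drive_tool", "body": {
  "plan": [
    {"slide": [0.04,0,-0.022],"spin": 0.07,"fingers": -1},
    {"slide": [0.08,0,-0.022],"spin": 0.07,"fingers": -1},
    {"slide": [0.12,0,-0.022],"spin": 0.07,"fingers": -1},
    {"slide": [0.15,0,-0.022],"spin": 0.07,"fingers": -1},
    {"slide": [0.165,0,-0.022],"spin": 0.07,"fingers": -1},
    {"slide": [0.172,0,-0.022],"spin": 0.07,"fingers": -1},
    {"slide": [0.172,0,-0.022],"spin": 0.07,"fingers": -1}
  ]
}}

```text
time_s: 27.6
position: [0.5019, -0.4478, -0.0218]
tcp_rot: [0.092, 1.571, 0.432]
wrist_force: [0.2, 0.5, 0.2]
gripper_width: 0.0851
```

Run:
```python
from h import *
go(.5017,-.4463,-.030,.341); s=state(); print(s['position'],s['wrist_force'],s['joints'].round(2))
```

```text
slide [0.0082 0.0015 0.0003] spin -0.0012 q7 1.91
[ 0.50186281 -0.44780603 -0.02176411] [0.23108092 0.48220281 0.19622313] [ 1.15  1.03 -0.87  1.56  0.9   0.99  1.91]
```

>>> {"method": "drive_tool", "body": {
  "plan": [
    {"slide": [0.007,0.001,0],"spin": 0,"fingers": -0.8},
    {"slide": [0.009,0.001,0],"spin": 0,"fingers": -0.5},
    {"slide": [0.009,0.001,0],"spin": 0,"fingers": -0.2},
    {"slide": [0.009,0.001,0],"spin": 0,"fingers": -0.2},
    {"slide": [0.009,0.001,0],"spin": 0,"fingers": -0.2},
    {"slide": [0.009,0.001,0],"spin": 0,"fingers": -0.2}
  ],
  "force": 30
}}

```text
time_s: 28.2
position: [0.5012, -0.4475, -0.0306]
tcp_rot: [-1.181, 1.57, -0.842]
wrist_force: [-1.2, 0.2, 6.6]
gripper_width: 0.0565
```

>>> {"method": "drive_tool", "body": {
  "plan": [
    {"slide": [-0.01,0,0],"spin": 0,"fingers": -0.2},
    {"slide": [-0.04,0,0],"spin": 0,"fingers": -0.2},
    {"slide": [-0.09,0,0],"spin": 0,"fingers": -0.2},
    {"slide": [-0.14,0,0],"spin": 0,"fingers": -0.2},
    {"slide": [-0.17,0,0],"spin": 0,"fingers": -0.2},
    {"slide": [-0.17,0,0],"spin": 0,"fingers": -0.2}
  ]
}}

```text
time_s: 28.8
position: [0.5027, -0.448, 0.1442]
tcp_rot: [-1.018, 1.565, -0.679]
wrist_force: [-0.0, 0.5, -0.1]
gripper_width: 0.0569
```

Run:
```python
from h import *
p,d,m,T=snap('wrist'); cv2.imwrite('pics/w19.png',p[:,:,::-1]); s=state(); print(s['position'],s['wrist_force'],s['joints'].round(2))
C=cloud(m,T,d); Ti=np.linalg.inv(T_tool()); L=C@Ti[:3,:3].T+Ti[:3,3]
for v in (190,220,250,280,320): print(v,L[v,322].round(4),L[v,300].round(4),L[v,350].round(4))
k=(d<.25)&(d>0)&(abs(L[...,1])<.03)&(L[...,0]>-.06)&(L[...,2]<-.0); print('far edge z',L[k][:,2].min())
go(.6410,-.165,.13,.600)
```

```text
[ 0.50166189 -0.44777638  0.14141116] [-0.05481761  0.77855221 -1.54496673] [ 1.21  0.84 -0.99  1.49  0.73  1.21  2.02]
190 [-0.0429  0.0001 -0.0419] [-0.0432 -0.01   -0.0419] [-0.0425  0.0129 -0.0418]
220 [-0.042   0.0001 -0.0268] [-0.0424 -0.0103 -0.0269] [-0.0418  0.0134 -0.0267]
250 [-0.0432  0.0001 -0.0116] [-0.0428 -0.0107 -0.0113] [-0.0422  0.0138 -0.0111]
280 [-0.0427  0.0001  0.0056] [-0.0431 -0.011   0.0054] [-0.0426  0.0143  0.0056]
320 [-0.0419  0.0001  0.0308] [-0.0438 -0.0115  0.0292] [-0.0429  0.015   0.0299]
far edge z -0.04853717294815091
slide [0.0111 0.2204 0.2254] spin -0.261 q7 2.02
```

View pics/w19.png

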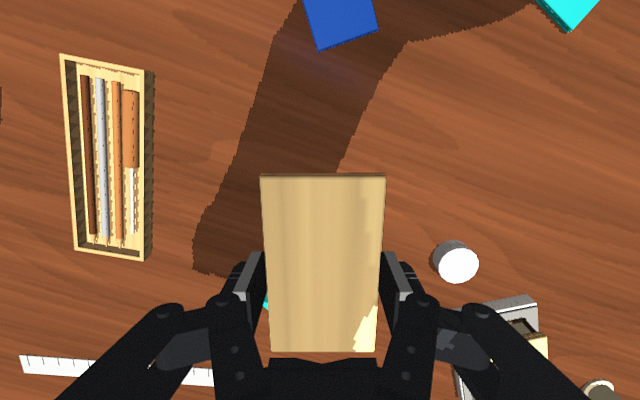

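>>> {"method": "drive_tool", "body": {
  "plan": [
    {"slide": [0,0.22,0.224],"spin": -0.261,"fingers": -0.2},
    {"slide": [0,0.22,0.224],"spin": -0.261,"fingers": -0.2},
    {"slide": [0,0.22,0.224],"spin": -0.261,"fingers": -0.2},
    {"slide": [0,0.22,0.224],"spin": -0.261,"fingers": -0.2},
    {"slide": [0,0.22,0.224],"spin": -0.261,"fingers": -0.2},
    {"slide": [0,0.22,0.224],"spin": -0.261,"fingers": -0.2},
    {"slide": [0,0.22,0.224],"spin": -0.261,"fingers": -0.2},
    {"slide": [0,0.22,0.224],"spin": -0.261,"fingers": -0.2},
    {"slide": [0.03,0.22,0.224],"spin": -0.261,"fingers": -0.2},
    {"slide": [0.06,0.22,0.224],"spin": -0.261,"fingers": -0.2},
    {"slide": [0.065,0.22,0.224],"spin": -0.261,"fingers": -0.2},
    {"slide": [0.065,0.22,0.224],"spin": -0.261,"fingers": -0.2}
  ]
}}

```text
time_s: 30.05
position: [0.6382, -0.1663, 0.0732]
tcp_rot: [2.309, 1.569, 2.908]
wrist_force: [0.2, 0.6, -0.5]
gripper_width: 0.0566
```

Run:
```python
from h import *
s=state(); print(s['position'],s['wrist_force'],s['joints'].round(2))
go(.6402,-.1654,.046,.600)
```

```text
[ 0.63817876 -0.16625284  0.07324652] [ 0.16640337  0.59597533 -0.46602013] [ 0.74  0.92 -0.99  1.56  0.83  1.12  1.73]
slide [ 0.0272 -0.0005  0.0022] spin -0.0009 q7 1.73
```

>>> {"method": "drive_tool", "body": {
  "plan": [
    {"slide": [0.012,0,0.002],"spin": 0,"fingers": -0.2},
    {"slide": [0.02,0,0.002],"spin": 0,"fingers": -0.2},
    {"slide": [0.024,0,0.002],"spin": 0,"fingers": -0.2},
    {"slide": [0.026,0,0.002],"spin": 0,"fingers": -0.2},
    {"slide": [0.026,0,0.002],"spin": 0,"fingers": -0.2},
    {"slide": [0.026,0,0.002],"spin": 0,"fingers": -0.2}
  ]
}}

```text
time_s: 30.65
position: [0.6408, -0.1641, 0.0482]
tcp_rot: [-0.758, 1.57, -0.158]
wrist_force: [-0.1, -0.4, -0.6]
gripper_width: 0.0567
```

>>> {"method": "drive_tool", "body": {
  "plan": [
    {"slide": [0.001,-0.001,0],"spin": 0,"fingers": -0.2},
    {"slide": [0.002,-0.001,0],"spin": 0,"fingers": -0.2},
    {"slide": [0.002,-0.001,0],"spin": 0,"fingers": -0.2}
  ]
}}

```text
time_s: 30.95
position: [0.6415, -0.1652, 0.0464]
tcp_rot: [-1.31, 1.57, -0.711]
wrist_force: [-1.5, -0.6, 5.6]
gripper_width: 0.0572
```

>>> {"method": "drive_tool", "body": {
  "plan": [
    {"slide": [0,0,0],"spin": 0,"fingers": -0.4},
    {"slide": [0,0,0],"spin": 0,"fingers": -0.6},
    {"slide": [0,0,0],"spin": 0,"fingers": -0.8},
    {"slide": [0,0,0],"spin": 0,"fingers": -1},
    {"slide": [0,0,0],"spin": 0,"fingers": -1},
    {"slide": [-0.02,0,0],"spin": 0,"fingers": -1},
    {"slide": [-0.06,0,0],"spin": 0,"fingers": -1},
    {"slide": [-0.11,0,0],"spin": 0,"fingers": -1},
    {"slide": [-0.15,0,0],"spin": 0,"fingers": -1},
    {"slide": [-0.15,0,0],"spin": 0,"fingers": -1}
  ]
}}

```text
time_s: 31.95
position: [0.6434, -0.1643, 0.2032]
tcp_rot: [-0.737, 1.563, -0.137]
wrist_force: [0.9, 0.6, -0.7]
gripper_width: 0.0853
```

Run:
```python
from h import *
s=state(); print(s['joints'].round(2),s['position'])
look('small_board_mid','w20.png',.087)
p,d,m,T=snap('wrist'); C=cloud(m,T,d)
q=(abs(C[...,2]-.087)<.004)&(d>0)&(np.hypot(C[...,0]-.642,C[...,1]+.165)<.1); q=cv2.morphologyEx(q.astype(np.uint8),cv2.MORPH_OPEN,np.ones((3,3)))>0
print('board',rect(C[q][:,:2]))
look('weight_grip','w20b.png',.025)
go(.665,.16,.20,-.605)
```

```text
[ 0.77  0.79 -1.07  1.46  0.7   1.3   1.81] [ 0.64341037 -0.1642609   0.20315567]
0 0.79 [325. 178.] depth-rect [ 641.6 -163.9   99.9   57.8] 0.6 mask-rect [ 641.1 -164.   100.9   58.3] 0.6 z 0.0866
1 0.74 no depth
board (array([ 642.1, -163.6,   99.8,   58.5]), np.float64(0.599))
0 0.75 [516. 315.] depth-rect [659.2 172.2  63.2  23. ] -0.666 mask-rect [655.9 163.1  65.9  42.1] -0.575 z 0.0244
slide [-0.0046  0.2545  0.2036] spin 1.2053 q7 1.81
```

View pics/w20.png

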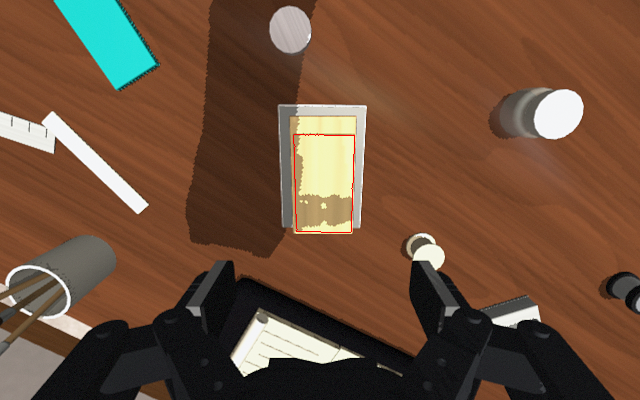

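>>> {"method": "drive_tool", "body": {
  "plan": [
    {"slide": [0,0.255,0.2],"spin": 1.2,"fingers": -1},
    {"slide": [0,0.255,0.2],"spin": 1.2,"fingers": -1},
    {"slide": [0,0.255,0.2],"spin": 1.2,"fingers": -1},
    {"slide": [0,0.255,0.2],"spin": 1.2,"fingers": -1},
    {"slide": [0,0.255,0.2],"spin": 1.2,"fingers": -1},
    {"slide": [0,0.255,0.2],"spin": 1.2,"fingers": -1},
    {"slide": [0,0.255,0.2],"spin": 1.2,"fingers": -1},
    {"slide": [0,0.255,0.2],"spin": 1.2,"fingers": -1},
    {"slide": [0,0.255,0.2],"spin": 1.2,"fingers": -1},
    {"slide": [0,0.255,0.2],"spin": 1.2,"fingers": -1},
    {"slide": [0,0.255,0.2],"spin": 1.2,"fingers": -1},
    {"slide": [0,0.255,0.2],"spin": 1.2,"fingers": -1}
  ]
}}

```text
time_s: 33.4
position: [0.6624, 0.1575, 0.1957]
tcp_rot: [-2.492, 1.57, -3.09]
wrist_force: [1.1, 0.5, -0.8]
gripper_width: 0.0855
```

Run:
```python
from h import *
s=state(); print(s['joints'].round(2),s['position'])
look('weight_grip','w21.png',.025)
p,d,m,T=snap('wrist'); C=cloud(m,T,d)
near=(np.hypot(C[...,0]-.67,C[...,1]-.175)<.08)&(d>0)
for z,t in ((.025,.004),(.057,.006)):
    q=near&(abs(C[...,2]-z)<t); q=cv2.morphologyEx(q.astype(np.uint8),cv2.MORPH_OPEN,np.ones((3,3)))>0
    n,l,st,_=cv2.connectedComponentsWithStats((q).astype(np.uint8)); print(z,st[1:,4]); print(rect(C[q][:,:2]),np.median(C[q],0))
```

```text
[ 0.14  0.73 -0.8   1.41  0.53  1.22  0.26] [0.66235041 0.15750544 0.19568096]
0 0.58 [349. 170.] depth-rect [676.6 183.6  79.1  49.7] -0.588 mask-rect [679.3 182.   90.2  50.4] -0.594 z 0.0246
0.025 [2070]
(array([677.3, 183.5,  78.6,  50.1]), np.float64(-0.592)) [0.67318548 0.18410515 0.02465106]
0.057 [857]
(array([677.2, 183.4,  73.6,  13.8]), np.float64(-0.589)) [0.6750955  0.18424988 0.05650492]
```

View pics/w21.png

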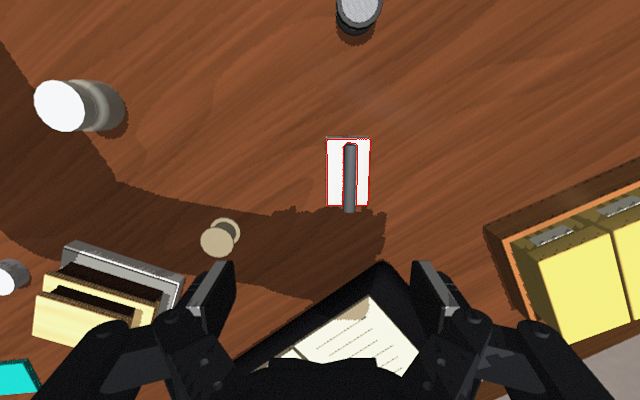

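>>> {"method": "drive_tool", "body": {
  "plan": [
    {"slide": [0,0,0],"spin": 0,"fingers": 0.66},
    {"slide": [0,0,0],"spin": 0,"fingers": 0.66},
    {"slide": [0,0,0],"spin": 0,"fingers": 0.66},
    {"slide": [0,0,0],"spin": 0,"fingers": 0.66},
    {"slide": [0,0,0],"spin": 0,"fingers": 0.66},
    {"slide": [0,0,0],"spin": 0,"fingers": 0.66},
    {"slide": [0,0,0],"spin": 0,"fingers": 0.66}
  ]
}}

```text
time_s: 34.25
position: [0.6623, 0.1584, 0.1959]
tcp_rot: [2.822, 1.571, 2.222]
wrist_force: [-0.3, 0.3, -0.4]
gripper_width: 0.0146
```

Run:
```python
from h import *
p=tips(); cv2.imwrite('pics/w22.png',p[:,:,::-1])
go(.6772,.1834,.10,-.59)
```

```text
w 0.014841109784528407 z 0.19588507757997164
-1 tip x [-0.0439 -0.0374 -0.0363] inner y [0.0067 0.0068 0.0068]
1 tip x [-0.0433 -0.037  -0.0366] inner y [0.0076 0.0076 0.0077]
slide [ 0.0959  0.0291 -0.0018] spin -0.0099 q7 0.26
```

View pics/w22.png

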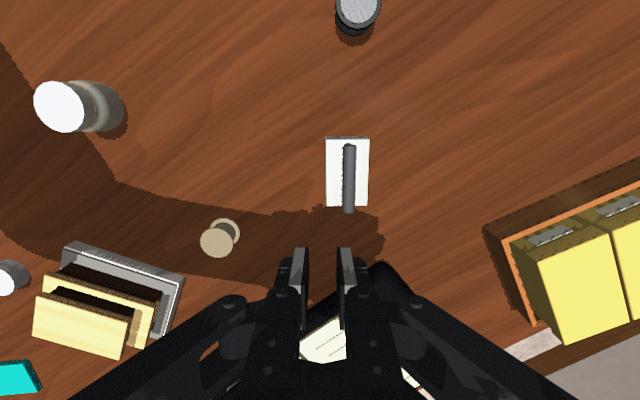

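>>> {"method": "drive_tool", "body": {
  "plan": [
    {"slide": [0.03,0.029,-0.002],"spin": -0.01,"fingers": 0.0},
    {"slide": [0.07,0.029,-0.002],"spin": -0.01,"fingers": 0.0},
    {"slide": [0.096,0.029,-0.002],"spin": -0.01,"fingers": 0.0},
    {"slide": [0.096,0.029,-0.002],"spin": -0.01,"fingers": 0.0},
    {"slide": [0.096,0.029,-0.002],"spin": -0.01,"fingers": 0.0},
    {"slide": [0.096,0.029,-0.002],"spin": -0.01,"fingers": 0.0}
  ]
}}

```text
time_s: 34.9
position: [0.6778, 0.1838, 0.1019]
tcp_rot: [0.959, 1.568, 0.369]
wrist_force: [-0.5, 1.2, 0.9]
gripper_width: 0.0426
```

Run:
```python
from h import *
p,d,m,T=snap('wrist'); cv2.imwrite('pics/w23.png',p[:,:,::-1]); C=cloud(m,T,d)
near=(np.hypot(C[...,0]-.67,C[...,1]-.175)<.08)&(d>0)
for z,t in ((.025,.004),(.057,.006)):
    q=near&(abs(C[...,2]-z)<t); q=cv2.morphologyEx(q.astype(np.uint8),cv2.MORPH_OPEN,np.ones((3,3)))>0
    print(rect(C[q][:,:2]),np.median(C[q],0))
go(.6772,.1834,.008,-.59)
```

```text
(array([677.4, 183.1,  80.1,  50.1]), np.float64(-0.587)) [0.67316549 0.18573499 0.02455192]
(array([676.9, 183.2,  73.7,  13.4]), np.float64(-0.582)) [0.67413575 0.1851968  0.05644664]
slide [ 0.0939 -0.0008 -0.0005] spin -0.0002 q7 0.2
```

View pics/w23.png

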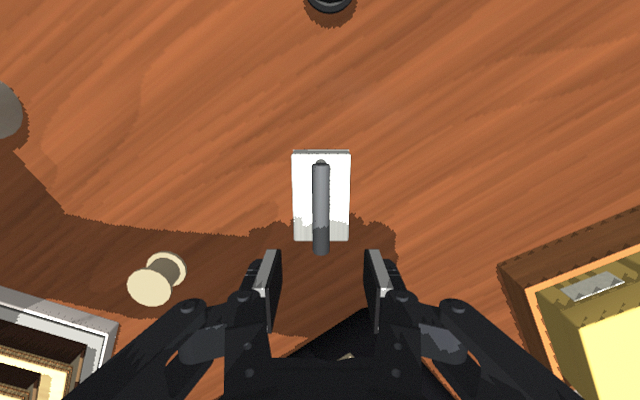

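Well centred. Descend around the bar.

>>> {"method": "drive_tool", "body": {
  "plan": [
    {"slide": [0.03,-0.001,0],"spin": 0,"fingers": 0.0},
    {"slide": [0.06,-0.001,0],"spin": 0,"fingers": 0.0},
    {"slide": [0.08,-0.001,0],"spin": 0,"fingers": 0.0},
    {"slide": [0.09,-0.001,0],"spin": 0,"fingers": 0.0},
    {"slide": [0.093,-0.001,0],"spin": 0,"fingers": 0.0},
    {"slide": [0.093,-0.001,0],"spin": 0,"fingers": 0.0}
  ]
}}

```text
time_s: 35.55
position: [0.6769, 0.1829, 0.0077]
tcp_rot: [1.098, 1.57, 0.508]
wrist_force: [-0.3, 0.5, 0.2]
gripper_width: 0.0425
```

Run:
```python
from h import *
p,d,m,T=snap('wrist'); cv2.imwrite('pics/w24.png',p[:,:,::-1]); 
go(.6771,.1833,.008,-.588); s=state(); print(s['position'],s['wrist_force'],s['joints'].round(2))
p,d,m,T=snap('side'); cv2.imwrite('pics/s24.png',cv2.resize(p[160:250,170:290,::-1],(800,600)))
```

```text
slide [ 0.      0.0003 -0.0001] spin -0.0019 q7 0.15
[0.67703277 0.18299726 0.00803901] [-0.2066661  -0.53445786  0.43892261] [ 0.05  0.96 -0.69  1.47  0.69  0.96  0.15]
```

View pics/w24.png

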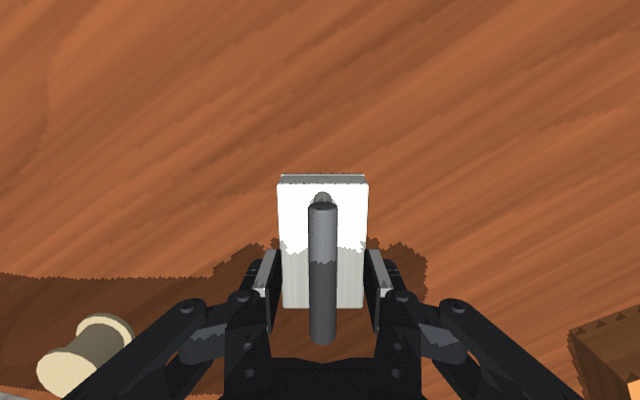

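View pics/s24.png

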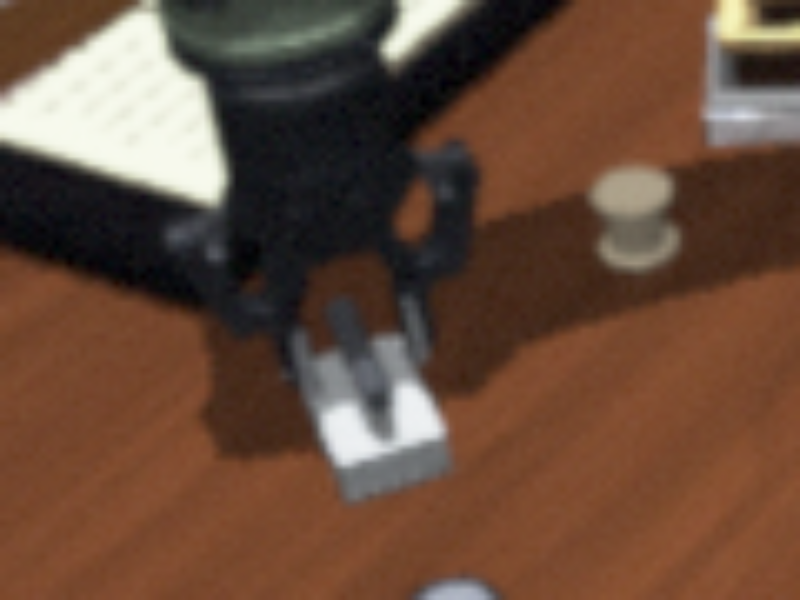

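>>> {"method": "drive_tool", "body": {
  "plan": [
    {"slide": [0,0,0],"spin": 0,"fingers": 0.5},
    {"slide": [0,0,0],"spin": 0,"fingers": 0.8},
    {"slide": [0,0,0],"spin": 0,"fingers": 0.9},
    {"slide": [0,0,0],"spin": 0,"fingers": 0.9},
    {"slide": [0,0,0],"spin": 0,"fingers": 0.9},
    {"slide": [0,0,0],"spin": 0,"fingers": 0.9},
    {"slide": [0,0,0],"spin": 0,"fingers": 0.9}
  ],
  "force": 70
}}

```text
time_s: 36.35
position: [0.6769, 0.183, 0.0077]
tcp_rot: [1.005, 1.57, 0.415]
wrist_force: [0.5, 0.3, 6.4]
gripper_width: 0.0112
```

>>> {"method": "drive_tool", "body": {
  "plan": [
    {"slide": [-0.003,0,0],"spin": 0,"fingers": 0.9},
    {"slide": [-0.008,0,0],"spin": 0,"fingers": 0.9},
    {"slide": [-0.02,0,0],"spin": 0,"fingers": 0.9},
    {"slide": [-0.035,0,0],"spin": 0,"fingers": 0.9},
    {"slide": [-0.035,0,0],"spin": 0,"fingers": 0.9}
  ]
}}

```text
time_s: 36.85
position: [0.6777, 0.1833, 0.0449]
tcp_rot: [0.939, 1.567, 0.349]
wrist_force: [-0.6, -0.1, -6.7]
gripper_width: 0.0118
```

Run:
```python
from h import *
p,d,m,T=snap('wrist'); cv2.imwrite('pics/w25.png',p[:,:,::-1]); s=state(); print(s['position'],s['wrist_force'],s['gripper_width'])
p,d,m,T=snap('side'); cv2.imwrite('pics/s25.png',cv2.resize(p[160:250,170:290,::-1],(800,600)))
```

```text
[0.67724899 0.18291638 0.04356934] [ 0.21226205  0.73367604 -6.97440954] 0.011236409259398243
```

View pics/w25.png

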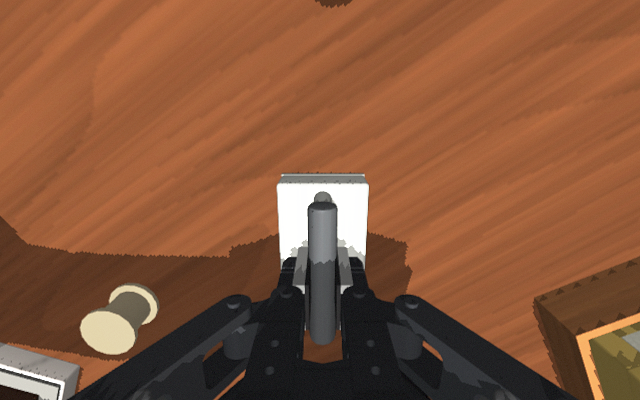

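View pics/s25.png

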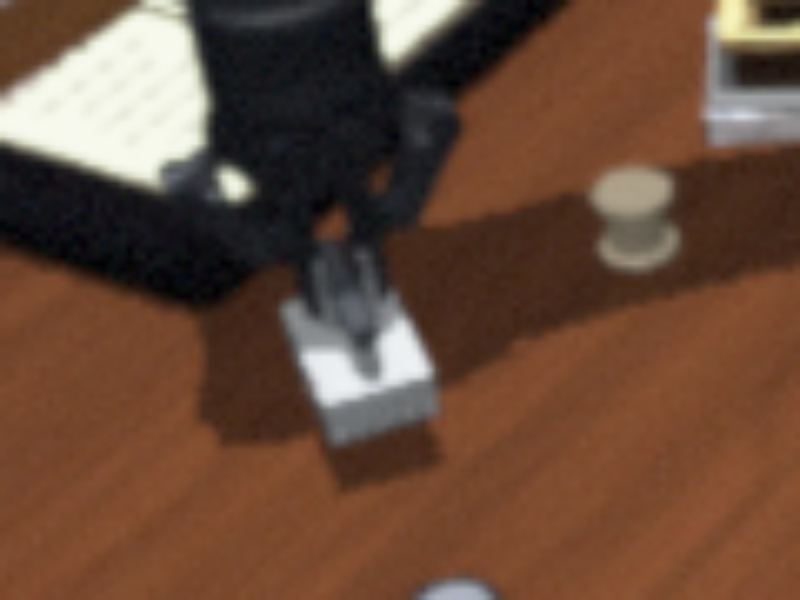

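Run:
```python
from h import *
go(.6417,-.1640,.16,.600)
```

```text
slide [-0.1175 -0.3074  0.1638] spin -1.1899 q7 0.17
```

>>> {"method": "drive_tool", "body": {
  "plan": [
    {"slide": [-0.03,0,0],"spin": 0,"fingers": 0.9},
    {"slide": [-0.07,0,0],"spin": 0,"fingers": 0.9},
    {"slide": [-0.1,-0.01,0.005],"spin": -0.04,"fingers": 0.9},
    {"slide": [-0.118,-0.03,0.016],"spin": -0.12,"fingers": 0.9},
    {"slide": [-0.118,-0.055,0.029],"spin": -0.22,"fingers": 0.9},
    {"slide": [-0.118,-0.082,0.044],"spin": -0.32,"fingers": 0.9},
    {"slide": [-0.118,-0.109,0.058],"spin": -0.42,"fingers": 0.9},
    {"slide": [-0.118,-0.136,0.072],"spin": -0.52,"fingers": 0.9},
    {"slide": [-0.118,-0.163,0.087],"spin": -0.62,"fingers": 0.9},
    {"slide": [-0.118,-0.19,0.101],"spin": -0.72,"fingers": 0.9},
    {"slide": [-0.118,-0.217,0.116],"spin": -0.82,"fingers": 0.9},
    {"slide": [-0.118,-0.244,0.13],"spin": -0.92,"fingers": 0.9},
    {"slide": [-0.118,-0.271,0.144],"spin": -1.02,"fingers": 0.9},
    {"slide": [-0.118,-0.29,0.155],"spin": -1.11,"fingers": 0.9},
    {"slide": [-0.118,-0.303,0.161],"spin": -1.17,"fingers": 0.9},
    {"slide": [-0.118,-0.307,0.164],"spin": -1.19,"fingers": 0.9},
    {"slide": [-0.118,-0.307,0.164],"spin": -1.19,"fingers": 0.9},
    {"slide": [-0.118,-0.307,0.164],"spin": -1.19,"fingers": 0.9}
  ]
}}

```text
time_s: 38.75
position: [0.6421, -0.1624, 0.1599]
tcp_rot: [0.96, 1.57, 1.56]
wrist_force: [0.2, -0.1, -6.1]
gripper_width: 0.0116
```

Run:
```python
from h import *
p,d,m,T=snap('wrist'); cv2.imwrite('pics/w26.png',p[:,:,::-1]); s=state(); print(s['position'],s['wrist_force'],s['gripper_width'],s['joints'].round(2))
go(.6417,-.1640,.095,.600)
C=cloud(m,T,d); Ti=np.linalg.inv(T_tool()); L=C@Ti[:3,:3].T+Ti[:3,3]
k=(d<.3)&(d>0)&(abs(L[...,0]+.017)<.003)&(abs(L[...,1])<.03)&(L[...,2]<-.015); print('block top', L[k][:,2].min(),L[k][:,1].min(),L[k][:,1].max())
p,d,m,T=snap('side'); cv2.imwrite('pics/s26.png',cv2.resize(p[80:200,220:380,::-1],(800,600)))
```

```text
[ 0.64212715 -0.16235174  0.15997189] [ 0.47894565  0.18553761 -6.82172668] 0.011367765502657032 [ 0.76  0.83 -1.05  1.5   0.74  1.25  1.78]
slide [ 0.065  -0.0011 -0.0013] spin 0.0004 q7 1.78
block top -0.03996369886442386 -0.024120703290663514 0.02594177535692921
```

View pics/s26.png

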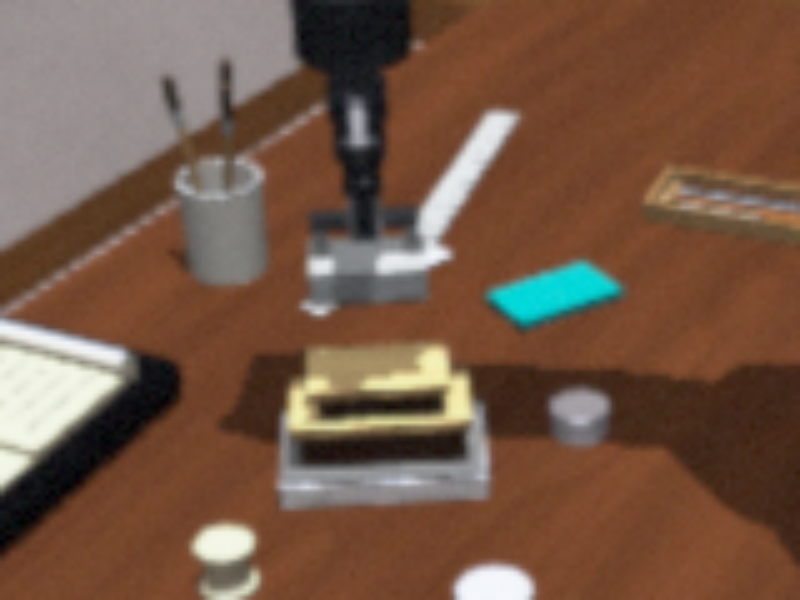

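View pics/w26.png

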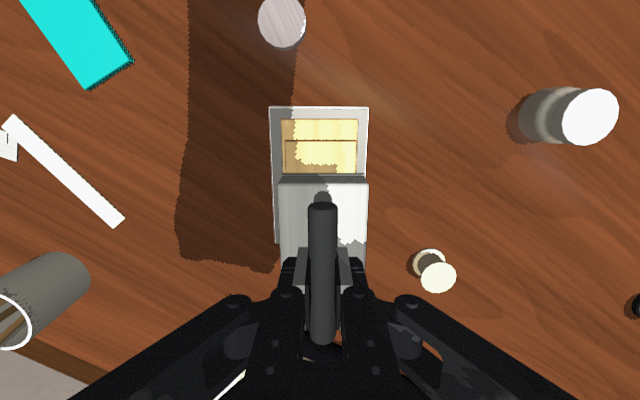

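>>> {"method": "drive_tool", "body": {
  "plan": [
    {"slide": [0.01,-0.001,-0.001],"spin": 0,"fingers": 0.9},
    {"slide": [0.025,-0.001,-0.001],"spin": 0,"fingers": 0.9},
    {"slide": [0.04,-0.001,-0.001],"spin": 0,"fingers": 0.9},
    {"slide": [0.05,-0.001,-0.001],"spin": 0,"fingers": 0.9},
    {"slide": [0.057,-0.001,-0.001],"spin": 0,"fingers": 0.9},
    {"slide": [0.06,-0.001,-0.001],"spin": 0,"fingers": 0.9},
    {"slide": [0.061,-0.001,-0.001],"spin": 0,"fingers": 0.9},
    {"slide": [0.061,-0.001,-0.001],"spin": 0,"fingers": 0.9}
  ]
}}

```text
time_s: 39.65
position: [0.6419, -0.165, 0.0992]
tcp_rot: [-0.551, 1.57, 0.049]
wrist_force: [-0.2, -0.1, -5.6]
gripper_width: 0.0118
```

>>> {"method": "drive_tool", "body": {
  "plan": [
    {"slide": [0.001,0.001,0],"spin": 0,"fingers": 0.9},
    {"slide": [0.002,0.001,0],"spin": 0,"fingers": 0.9},
    {"slide": [0.003,0.001,0],"spin": 0,"fingers": 0.9},
    {"slide": [0.003,0.001,0],"spin": 0,"fingers": 0.9}
  ]
}}

```text
time_s: 40.05
position: [0.6411, -0.1643, 0.0958]
tcp_rot: [2.949, 1.571, -2.734]
wrist_force: [-0.3, -0.0, -7.0]
gripper_width: 0.0115
```

>>> {"method": "drive_tool", "body": {
  "plan": [
    {"slide": [0.0005,0,0],"spin": 0,"fingers": 0.9},
    {"slide": [0.001,0,0],"spin": 0,"fingers": 0.9},
    {"slide": [0.001,0,0],"spin": 0,"fingers": 0.9}
  ]
}}

```text
time_s: 40.35
position: [0.6411, -0.1643, 0.0949]
tcp_rot: [0.476, 1.571, 1.076]
wrist_force: [-0.3, -0.5, -6.0]
gripper_width: 0.0115
```

>>> {"method": "drive_tool", "body": {
  "plan": [
    {"slide": [0.0005,0,0],"spin": 0,"fingers": 0.9},
    {"slide": [0.001,0,0],"spin": 0,"fingers": 0.9},
    {"slide": [0.001,0,0],"spin": 0,"fingers": 0.9}
  ]
}}

```text
time_s: 40.65
position: [0.6412, -0.1642, 0.0947]
tcp_rot: [-1.441, 1.57, -0.841]
wrist_force: [-6.1, -0.2, 6.6]
gripper_width: 0.0113
```

>>> {"method": "drive_tool", "body": {
  "plan": [
    {"slide": [-0.0005,0,0],"spin": 0,"fingers": 0.6},
    {"slide": [-0.0005,0,0],"spin": 0,"fingers": 0.4},
    {"slide": [-0.0005,0,0],"spin": 0,"fingers": 0.0},
    {"slide": [-0.0005,0,0],"spin": 0,"fingers": 0.0},
    {"slide": [-0.0005,0,0],"spin": 0,"fingers": 0.0}
  ]
}}

```text
time_s: 41.15
position: [0.6412, -0.1642, 0.0944]
tcp_rot: [0.597, 1.571, 1.197]
wrist_force: [-0.2, -0.6, 0.2]
gripper_width: 0.0427
```

>>> {"method": "drive_tool", "body": {
  "plan": [
    {"slide": [-0.02,0,0],"spin": 0,"fingers": 0.0},
    {"slide": [-0.05,0,0],"spin": 0,"fingers": 0.0},
    {"slide": [-0.1,0,0],"spin": 0,"fingers": 0.0},
    {"slide": [-0.12,0,0],"spin": 0,"fingers": 0.0},
    {"slide": [-0.12,0,0],"spin": 0,"fingers": 0.0}
  ]
}}

```text
time_s: 41.65
position: [0.6425, -0.1638, 0.2193]
tcp_rot: [-0.771, 1.565, -0.17]
wrist_force: [-0.3, -0.4, -0.4]
gripper_width: 0.0427
```

Run:
```python
from h import *
s=state(); print(s['position'],s['joints'].round(2),s['wrist_force'])
p,d,m,T=snap('wrist'); cv2.imwrite('pics/w27.png',p[:,:,::-1]); C=cloud(m,T,d)
near=(np.hypot(C[...,0]-.642,C[...,1]+.165)<.1)&(d>0)
for z,t in ((.049,.004),(.059,.004),(.087,.003),(.112,.004),(.144,.006)):
    q=near&(abs(C[...,2]-z)<t); q=cv2.morphologyEx(q.astype(np.uint8),cv2.MORPH_OPEN,np.ones((3,3)))>0
    print(z,q.sum(),rect(C[q][:,:2]) if q.sum() else '',np.median(C[q],0))
p,d,m,T=snap('side'); cv2.imwrite('pics/s27.png',cv2.resize(p[80:200,220:380,::-1],(800,600)))
```

```text
[ 0.64253223 -0.16384212  0.2193102 ] [ 0.77  0.77 -1.08  1.44  0.69  1.33  1.82] [-0.28099778 -0.36499861 -0.35896394]
0.049 0  [nan nan nan]
0.059 1330 (array([ 638.7, -167.4,  120.6,   68.1]), np.float64(0.602)) [ 0.60023451 -0.19594515  0.05854596]
0.087 862 (array([ 642.4, -163.9,   99.5,   57.4]), np.float64(0.598)) [ 0.61167614 -0.18765393  0.08662971]
0.112 2965 (array([ 640.8, -163. ,   79.2,   50. ]), np.float64(0.602)) [ 0.63705382 -0.16505987  0.11158162]
0.144 1272 (array([ 640.9, -163.4,   73.3,   13.5]), np.float64(0.611)) [ 0.63860858 -0.16463398  0.14347227]
  return _methods._mean(a, axis=axis, dtype=dtype,
  ret = um.true_divide(
```

View pics/w27.png

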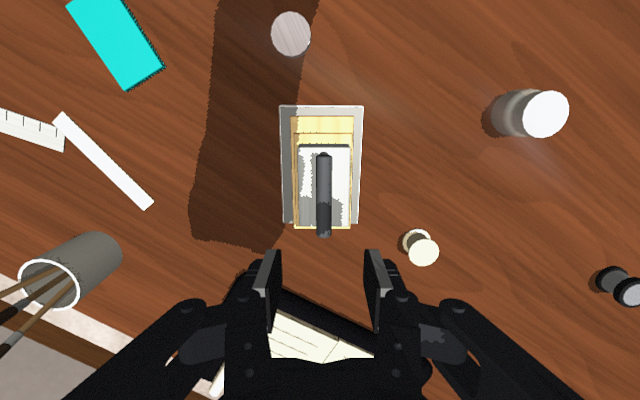

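View pics/s27.png

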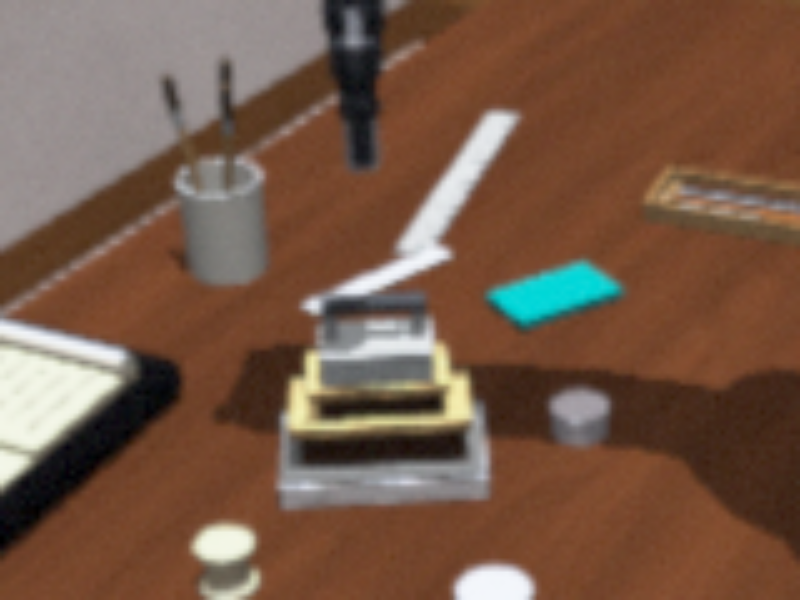

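The pile stands level and centred (each layer is within about 2 mm of the one below), and the gripper is clear of it. I am handing in.

Run:
```python
from cell import *
print(job_done())
```

```text
the job is handed in; nothing more can be done
None
```

I built the whole pile on the slab in the required order: large register, large board, small register, small board, steel weight. I handed the job in at about 42 s of the 128 s allowed. I used the plywood board rather than the blue or turquoise ones.

**Final position:** the last wrist and side pictures show the pile standing level and the gripper clear of it.
- **Centring:** each piece lies about 1–2 mm from the centre of the one below.
- **Alignment:** the long sides of all the pieces measured 0.60–0.61 rad against 0.59 rad for the slab.
- **Heights:** the upper faces measured 0.0585, 0.0866, 0.1116 and 0.1435 m (large board, small board, block, handle bar). These agree with the expected heights to about 1.5 mm.

**Forces:** wrist force at set-down was 20 N for the large board and under 10 N for the others. I never measured the force between the large register and the slab directly.

**Not fully checked:**
- I measured the large register right after placing it (1.6 mm off the slab centre), but the boards above hid it in the last depth check.
- The paste jar, thread spool, loupe and wax tin look untouched in the pictures and nothing came near them. I did not re-measure their positions.

**Disagreement with the description:** with the gripper open, the visible fingertips stood about 43 mm behind the stated tool point, not the 13 mm the description implies. I set the grasp depths from the wrist camera and from contact with the table instead.

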